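# Restock the assembly bench from a stack of parts carriers

## Robot

A 6-joint arm with a two-finger parallel gripper is mounted at the origin on the work surface. World frame = base frame: x ahead of the robot, y to its left, z up, the work surface at z = 0. Lengths are in m, angles in rad, forces in N, time in s.
With the tool pointing down it reaches from about 0.225 to 0.875 m from the base axis. Payload 3.4 kg.
Tool frame: the origin (TCP) lies at the very end of the fingers, on their centre line; the grasp point (between the pads) lies 19 mm behind it; z points along the fingers, x is the direction in which the jaws open and shut, and the axes are right-handed (so a half turn about z gives the same grasp; the last joint's range is limited). The gripper opens to 85 mm and grips with 20 to 120 N. Pads are 22 mm wide; open, the fingers measure 114 mm over their backs; the gripper's body (76 mm by 85 mm) begins 54 mm behind the grasp point. The pads swing forward as they close: fully open they stand 13 mm farther back than shut.
Start: joints at [1.143, 0.276, 1.505, -0, 1.361, -0.121], TCP at [0.174, 0.548, 0.231] pointing down, gripper open.
Joint ranges: [-2.89, 2.89], [-0.75, 2.08], [0.22, 2.7], [-1.18, 4.32], [0.11, 2.71], [-2.7, 2.7]. Speed limits (rad/s): [2.57, 2.57, 3.14, 3.14, 3.14, 3.14].

## Interface

Orientations are given as a unit quaternion [w, x, y, z].
In Python, from rig import manip gives the robot as it stands.
- The arm moves only by the tool send_rows, never from a script. Its argument "increments" is a list of rows, each a list of 5 numbers: the opening, from 0 (shut) to 1 (fully open), then the shift along the tool's x, y, z in m, then the turn about the tool's z in rad. A call has 1 to 8 rows; each row shifts and turns the commanded pose from where the row before left it, along the tool's axes as they then stand; what a row does not reach is not made up. A row lasts 1/8 s, in which the tool goes at most 62.5 mm and 10.7 degrees, less where a joint would pass 70% of its speed; a pose out of reach is approached as far as the arm can. A call is refused whole if a number of a shift passes 0.0625 or a number of a turn 0.188, either way. A call with a gripper value outside its range is refused whole. The fingers move at their own pace and stop on an object; "squeeze" is the grip in N (left out, the last holds). Time passes only in rows, so rows that do not move let the fingers close. It gives the time, the measured TCP pose, the force and the opening at its end, in the units of the state.
- manip.get_state(): the state, without advancing time (a new reading comes with each control period).
- manip.get_image(name): name is "side" or "top" or "wrist"; returns the picture (420x560x3 uint8, red, green, blue); there is no depth.
- manip.calibration(name): a dict with "fx", "fy", "cx", "cy" (pixels), "camera_from_world" (4x4, takes a point from world to camera coordinates). Camera axes: x right, y up, looking along -z (the intrinsics and any distortion apply to the point x, -y, -z); pixel columns grow to the right and rows downward; lengths in m; the calibration is good to about 2 mm. A picture is of the moment at which its call begins: read the wrist's pose just before it. calibration takes no time and is no camera call; for the wrist camera it gives the pose at the moment of the call.
- manip.sign_off(): hands the job in, once; it reports no verdict.
The state is a dict: "clock": time; "qpos": joint angles; "qd": joint speeds; "effort": joint torques, N m; "position": TCP position; "ee_rot": TCP orientation; "contact_force": force on the tool from outside, world axes, zero at the start; "moment": the same for the moment, N m; "width": finger opening in m.
Only numpy, scipy, OpenCV 4.12 (cv2) and the standard library are available. Lean on these libraries where they do the work, as an engineer would, in place of code of your own. Each camera call takes 0.05 s, during which the arm holds its last target.

## Task

Restock the assembly bench: put the used-up empty carrier, which still stands on the cap place, on the black place for empties, and take the stack of full carriers apart, setting each one on the place whose sample parts match its contents. Every carrier must end flat, centred and square in its place's outline and be set down gently, not dropped; keep the full carriers level so that no parts spill, and leave the bottle and the screwdriver where they are.

Things in the scene. Friction and masses are not known exactly. Their poses are not given: they have to be found in the camera images.
- steel_center (a point): centre (18 mm over the underside) of a rigid red parts carrier 148 mm long (x axis) x 56 mm wide (y axis) x 36 mm high (z up), full of bright steel barrels (three rows of nine). Grip it across its width at mid-length. Bottom of the stack at the start; the others lie on it, long axes nearly parallel, centred to some mm.
- brass_center (a point): centre (18 mm over the underside) of a rigid red parts carrier 117 mm long (x axis) x 56 mm wide (y axis) x 36 mm high (z up), full of yellow brass sleeves (three rows of seven). Grip it across its width at mid-length. Middle of the stack, resting on the steel carrier's rim.
- caps_center (a point): centre (18 mm over the underside) of a rigid red parts carrier 86 mm long (x axis) x 56 mm wide (y axis) x 36 mm high (z up), full of blue plastic caps (three rows of five). Grip it across its width at mid-length. Top of the stack, resting on the brass carrier's rim.
- empty_center (a point): centre (18 mm over the underside) of a rigid red parts carrier 86 mm long (x axis) x 56 mm wide (y axis) x 36 mm high (z up), empty: three rows of five dark holes in a dark red floor. Grip it across its width at mid-length. At the start it occupies place_caps.
- place_steel: fixed light grey plate 3 mm thick, dark outline 168 x 76 mm (10 mm round its carrier). Origin: centre of the outline, on the bench, 3 mm below the plate's top; x along its length, z up. 105 mm from the origin towards +x a white holder 24 x 60 mm carries three sample steel barrels, 33 mm high in all. Carrier either way round.
- place_brass: fixed light grey plate 3 mm thick, dark outline 137 x 76 mm (10 mm round its carrier). Origin: centre of the outline, on the bench, 3 mm below the plate's top; x along its length, z up. 90 mm from the origin towards +x a white holder 24 x 60 mm carries three sample brass sleeves, 33 mm high in all. Carrier either way round.
- place_caps: fixed light grey plate 3 mm thick, dark outline 106 x 76 mm (10 mm round its carrier). Origin: centre of the outline, on the bench, 3 mm below the plate's top; x along its length, z up. 74 mm from the origin towards +x a white holder 24 x 60 mm carries three sample blue caps, 33 mm high in all. Carrier either way round. The empty carrier stands here at the start.
- place_empties: the place for empties: fixed plain black rubber plate 3 mm thick, no samples, white outline 107 x 76 mm (10 mm round the empty carrier). Origin: centre of the outline, on the bench, 3 mm below the plate's top; x along its length, z up. Carrier either way round.
- bottle: bystander: white round dispenser bottle, 54 mm across, 112 mm high, blue collar and steel push cup on top; origin at the centre of its underside. Leave it alone.
- screwdriver: bystander: small dark-handled screwdriver lying on the bench, 150 mm long along its x axis; origin under its middle. Leave it alone.
Not all that is in view belongs to the job. Leave any green or turquoise look-alike of the part that bears brass_center alone.

How it is judged:
By the outcome, as a careful person would: the job done as asked, in the order asked, and still so for the second after the job is handed in, with the robot touching nothing.
It also fails if it takes over 109 s, if anything falls off the work surface, if the arm or the gripper's body presses on something with over 40 N, if the wrist force passes 120 N, or if a joint passes its speed limit or range.

## Working session

There is one attempt and no reset: what is moved stays moved. The work goes in short steps, Python scripts to look and compute and a tool call to move; the robot and the scene stay as the last step left them, time stands still between calls to the robot, and variables do not carry over. Pictures are saved under pics/ and viewed, and the job is handed in when it is done.

Besides the shell and the picture viewer there is one more tool, called after "Request:" as name(argument=value, ...), one argument or row to a line, values as JSON. send_rows: Moves the arm, as the interface text tells. Its arguments: {"type":"object","properties":{"increments":{"type":"array","items":{"type":"array","items":{"type":"number"}}},"squeeze":{"type":"number"}},"required":["increments"]}

```bash
mkdir -p pics; ls; python3 - <<'E'
from rig import manip
import cv2,numpy as np
print(manip.get_state())
for n in ["side","top","wrist"]:
    c=manip.calibration(n)
    im=manip.get_image(n)
    cv2.imwrite(f"pics/{n}0.png",im[:,:,::-1])
    print(n,{k:np.round(v,4).tolist() if not isinstance(v,str) else v for k,v in c.items()})
E
```

```text
pics
{'clock': 0.0, 'qpos': array([ 1.14301189e+00,  2.76621772e-01,  1.50614070e+00, -1.37809856e-05,
        1.36068533e+00, -1.21009481e-01]), 'qd': array([ 0.00040739,  0.00130828, -0.00126354,  0.00023853,  0.00098024,
       -0.00067223]), 'effort': array([ 1.90635823e-03, -4.16770363e+01, -2.45810062e+01,  2.58770960e-04,
        1.11389984e-02,  2.94626250e-05]), 'position': array([0.1734373 , 0.54766835, 0.23042142]), 'ee_rot': array([ 4.59506490e-04,  8.06840090e-01,  5.90769166e-01, -8.05784092e-04]), 'contact_force': array([ 0.28998684, -0.23898104, -0.03818936]), 'moment': array([-0.04834606, -0.00967944,  0.00810262]), 'width': 0.08524773676207384}
side {'fx': 420.9364, 'fy': 420.9364, 'cx': 278.3384, 'cy': 211.9034, 'camera_from_world': [[0.957, -0.2902, 0.0023, -0.4494], [0.202, 0.6718, 0.7127, -0.1613], [-0.2084, -0.6815, 0.7015, -0.8351], [0.0, 0.0, 0.0, 1.0]]}
top {'fx': 410.0845, 'fy': 410.0845, 'cx': 279.8344, 'cy': 201.0891, 'camera_from_world': [[0.011, -0.9995, -0.0312, 0.0083], [0.9855, 0.0056, 0.1693, -0.5025], [-0.1691, -0.0326, 0.9851, -0.918], [0.0, 0.0, 0.0, 1.0]]}
wrist {'fx': 335.052, 'fy': 335.052, 'cx': 281.0658, 'cy': 209.7289, 'camera_from_world': [[0.3015, 0.9535, -0.003, -0.5733], [-0.9141, 0.2881, -0.2853, 0.038], [-0.2712, 0.0887, 0.9584, -0.381], [0.0, 0.0, 0.0, 1.0]]}
```

View pics/top0.png

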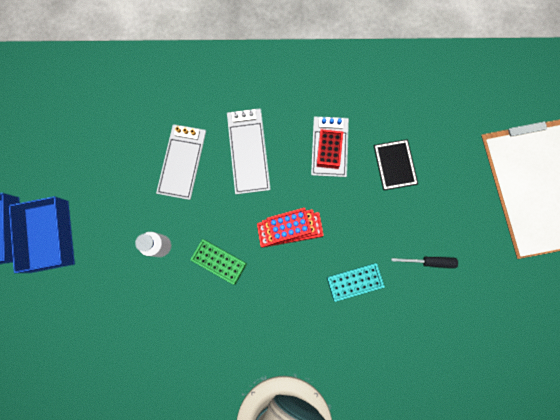

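View pics/side0.png

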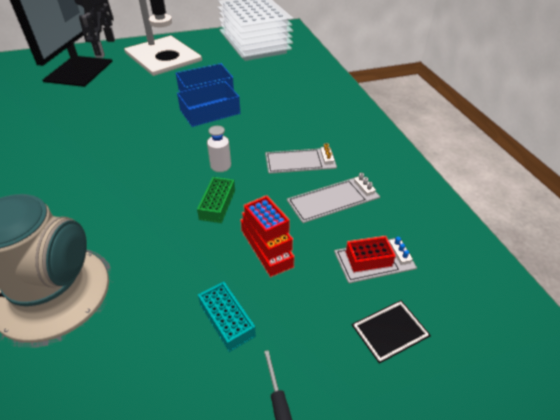

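View pics/wrist0.png

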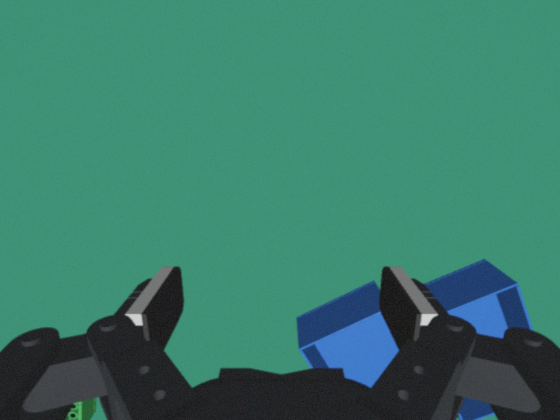

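The top view shows these candidates:
- Red stack at about (290,227).
- Empty red carrier on the caps place at (330,148).
- Green look-alike at (218,262) and turquoise look-alike at (356,282), both to be left alone.
- Places: brass (181,160), steel (248,150), black (396,164).
- Bottle at (152,243) and screwdriver at (425,262).

Next I'll measure these.

```bash
cat > h.py <<'E'
from rig import manip
import cv2,numpy as np
def cast(c,uv,z):
    T=np.array(c['camera_from_world']);R=T[:3,:3];t=T[:3,3];o=-R.T@t
    uv=np.atleast_2d(uv).astype(float)
    d=np.c_[(uv[:,0]-c['cx'])/c['fx'],-(uv[:,1]-c['cy'])/c['fy'],-np.ones(len(uv))]@R
    return o+d*((z-o[2])/d[:,2])[:,None]
def proj(c,P):
    T=np.array(c['camera_from_world']);p=np.atleast_2d(P)@T[:3,:3].T+T[:3,3]
    return np.c_[c['cx']+c['fx']*p[:,0]/-p[:,2],c['cy']-c['fy']*p[:,1]/-p[:,2]]
def rect(pts):
    """min area rect of world xy pts -> center, long, short, angle of long axis"""
    r=cv2.minAreaRect((pts[:,:2]*1000).astype(np.float32));b=cv2.boxPoints(r)
    e1=b[1]-b[0];e2=b[2]-b[1]
    l1,l2=np.linalg.norm(e1),np.linalg.norm(e2)
    e=e1 if l1>l2 else e2
    a=np.arctan2(e[1],e[0]); a=(a+np.pi/2)%np.pi-np.pi/2
    return np.round(r[0],1),round(max(l1,l2),1),round(min(l1,l2),1),round(np.degrees(a),2)
def blobs(m,amin=80):
    cs,_=cv2.findContours(m.astype(np.uint8),cv2.RETR_EXTERNAL,cv2.CHAIN_APPROX_NONE)
    return [k[:,0,:] for k in cs if cv2.contourArea(k)>amin]
E
python3 - <<'E'
from h import *
im=cv2.cvtColor(cv2.imread('pics/top0.png'),cv2.COLOR_BGR2RGB);c=manip.calibration('top')
r,g,b=[im[:,:,i].astype(int) for i in range(3)]
def show(n,m,z,roi):
    x0,y0,x1,y1=roi;M=np.zeros_like(m);M[y0:y1,x0:x1]=m[y0:y1,x0:x1]
    for k in blobs(M,100):
        print(n,k.mean(0).round(),rect(cast(c,k,z)))
light=(r>150)&(g>150)&(b>150)
show('light',light,.003,(150,100,430,205))
show('black',(r<60)&(g<60)&(b<60),.003,(370,135,420,195))
red=(r>120)&(g<90)&(b<90)
show('redempty',red,.039,(300,110,360,190))
show('redstack',red,.036,(240,200,340,255))
mid=(b>120)&(r<150)&(b>r+40)
show('bluecap',mid,.1,(260,200,330,250))
def up(x0,y0,x1,y1,s): return cv2.resize(im[y0:y1,x0:x1,::-1],None,fx=s,fy=s,interpolation=cv2.INTER_CUBIC)
cv2.imwrite('pics/top0s.png',np.hstack([up(245,195,335,255,5)]))
w=manip.calibration('wrist');T=np.array(w['camera_from_world']);o=-T[:3,:3].T@T[:3,3]
s=manip.get_state();from scipy.spatial.transform import Rotation as Ro
q=s['ee_rot'];R=Ro.from_quat([q[1],q[2],q[3],q[0]]).as_matrix()
print('R',R.round(3));print('cam in tool',R.T@(o-s['position']), (T[:3,:3]@R).round(3))
E
```

```text
light [395. 165.] (array([ 603.4, -269.2]), np.float32(112.0), np.float32(81.5), np.float32(10.13))
light [181. 162.] (array([609.9, 262.7]), np.float32(182.7), np.float32(87.4), np.float32(-10.1))
light [330. 142.] (array([ 649.7, -108.7]), np.float32(152.3), np.float32(87.3), np.float32(-2.67))
light [248. 151.] (array([638.3,  95.5]), np.float32(213.2), np.float32(87.5), np.float32(7.51))
black [395. 164.] (array([ 603.4, -269.4]), np.float32(97.8), np.float32(67.6), np.float32(10.33))
redempty [330. 148.] (array([ 633.9, -105.1]), np.float32(86.5), np.float32(53.3), np.float32(-5.78))
redstack [290. 228.] (array([444.8,  -9.7]), np.float32(146.6), np.float32(72.5), np.float32(-79.22))
R [[ 0.302  0.953 -0.001]
 [ 0.953 -0.302 -0.001]
 [-0.001 -0.    -1.   ]]
cam in tool [-0.00034519 -0.07260916 -0.14379252] [[ 1.    -0.001  0.001]
 [-0.001 -0.958  0.285]
 [ 0.001 -0.285 -0.958]]
```

View pics/top0s.png

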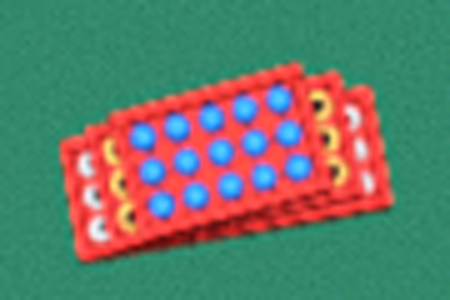

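Request:
send_rows(
  increments=[
    [1,-0.016,0.055,0,0],
    [1,-0.016,0.055,0,0],
    [1,-0.016,0.055,0,0],
    [1,-0.016,0.055,0,0],
    [1,-0.016,0.055,0,0],
    [1,-0.016,0.055,0,0],
    [1,-0.016,0.055,0,0],
    [1,-0.016,0.05,0,-0.13],
  ],
)

```text
clock: 1.15
position: [0.5512, 0.2934, 0.2309]
ee_rot: [-0.0, 0.766, 0.643, -0.0]
contact_force: [-0.1, -0.0, -0.2]
width: 0.0854
```

```bash
cat >> h.py <<'E'
from scipy.spatial.transform import Rotation as Ro
def pose():
    s=manip.get_state();q=s['ee_rot'];R=Ro.from_quat([q[1],q[2],q[3],q[0]]).as_matrix()
    return s,R
def look(name,cam='wrist'):
    c=manip.calibration(cam);im=manip.get_image(cam);cv2.imwrite(f'pics/{name}.png',im[:,:,::-1]);np.save(f'pics/{name}.npy',c,allow_pickle=True)
    return im,c
def to(x,y,z,ang=None):
    s,R=pose();p=s['position'];a=np.degrees(np.arctan2(R[1,0],R[0,0]))
    d=np.array([x,y,z])-p
    print('pos',p.round(4),'ang',a.round(2),'shift tool xyz now',(R.T@d).round(4))
    if ang is not None:
        t=-np.radians((ang-a+90)%180-90)
        R2=R@Ro.from_euler('z',t).as_matrix()
        print('turn',t.round(4),'shift after turn',(R2.T@d).round(4))
E
python3 - <<'E'
from h import *
look('w1')
E
```

```text
(no output)
```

View pics/w1.png

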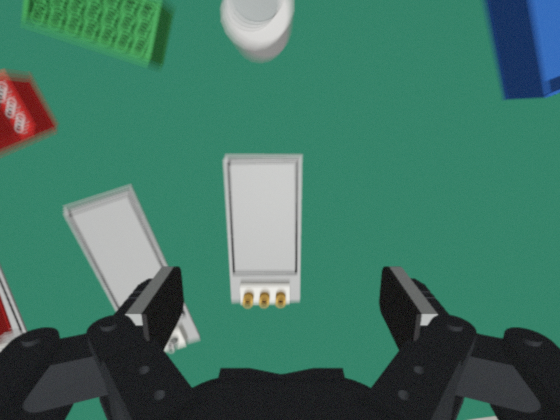

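The wrist view shows the brass place at (264,215) with its outline complete and the three brass samples at row 298. The steel place is on the left at (130,250), and the bottle is at the top at (257,20).

```bash
cat >> h.py <<'E'
def inner(im,c,seed,z=0.003,thr=None):
    """light interior region connected to seed pixel -> rect in world; im RGB"""
    g=im.min(2).astype(int) if thr is None else im.min(2).astype(int)
    v=np.median(g[seed[1]-3:seed[1]+4,seed[0]-3:seed[0]+4])
    m=(np.abs(g-v)<25).astype(np.uint8)
    n,l=cv2.connectedComponents(m,connectivity=4)
    k=blobs(l==l[seed[1],seed[0]],50)
    k=max(k,key=len);return rect(cast(c,k,z)),k
E
python3 - <<'E'
from h import *
im=cv2.imread('pics/w1.png')[:,:,::-1];c=np.load('pics/w1.npy',allow_pickle=True).item()
for s in [(264,215)]:
    r,k=inner(im,c,s);print(r,k.min(0),k.max(0))
print(im[215,215:240].min(1),im[270:285,264].min(1))
E
```

```text
(array([595., 264.]), np.float32(133.6), np.float32(72.0), np.float32(-9.57)) [230 161] [294 270]
[ 54  54  56  58  55  53  57  53  53  59  98 145 180 186 162 123 121 163
 189 198 198 199 197 198 198] [179 162 163 164 162 173 183 187 185 175 167 157 147 164 181]
```

```bash
python3 - <<'E'
from h import *
to(.57,.095,.23,97.5)
E
```

```text
pos [0.5575 0.2889 0.2304] ang 80.04 shift tool xyz now [-0.1888  0.0458  0.0014]
turn -0.3047 shift after turn [-0.1938 -0.0129  0.0014]
```

Request:
send_rows(
  increments=[
    [1,-0.05,0.01,0,-0.15],
    [1,-0.05,0,0,-0.15],
    [1,-0.05,0,0,0],
    [1,-0.04,0,0,0],
  ],
)

```text
clock: 1.7
position: [0.5601, 0.1028, 0.2311]
ee_rot: [-0.0, 0.663, 0.749, -0.0]
contact_force: [0.9, 1.0, -0.1]
width: 0.0855
```

```bash
python3 - <<'E'
from h import *
look('w2')
to(.585,-.105,.23,86)
E
```

```text
pos [0.5609 0.0979 0.231 ] ang 96.86 shift tool xyz now [-0.2044 -0.0003  0.0022]
turn 0.1896 shift after turn [-0.2008  0.0382  0.0022]
```

View pics/w2.png

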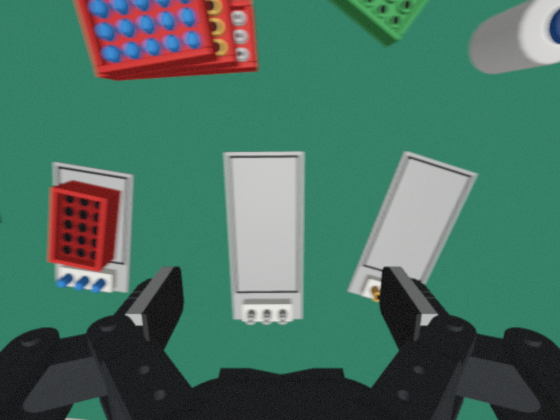

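The steel place is complete at (265,225). The brass place is on the right at (415,220), the empty carrier is at (82,225), and the stack is at the top left.

Request:
send_rows(
  increments=[
    [1,-0.05,0,0,0.1],
    [1,-0.05,0.01,0,0.09],
    [1,-0.05,0.014,0,0],
    [1,-0.05,0.014,0,0],
    [1,0,0,0,0],
  ],
)

```text
clock: 2.38
position: [0.5995, -0.0999, 0.2305]
ee_rot: [0.0, 0.732, 0.681, -0.001]
contact_force: [0.6, 1.1, -0.6]
width: 0.0854
```

```bash
python3 - <<'E'
from h import *
look('w3')
im=cv2.imread('pics/w2.png')[:,:,::-1];c=np.load('pics/w2.npy',allow_pickle=True).item()
for s in [(265,225),(415,210)]:
    r,k=inner(im,c,s);print(r,k.min(0),k.max(0))
to(.57,-.269,.23,100)
E
```

```text
(array([621.6,  91.1]), np.float32(164.2), np.float32(71.9), np.float32(7.76)) [232 158] [296 290]
(array([593.4, 263.4]), np.float32(133.4), np.float32(71.2), np.float32(-10.04)) [367 160] [466 278]
pos [ 0.599  -0.0976  0.2306] ang 85.99 shift tool xyz now [-0.173  -0.0169  0.0005]
turn -0.2445 shift after turn [-0.1637 -0.0583  0.0005]
```

View pics/w3.png

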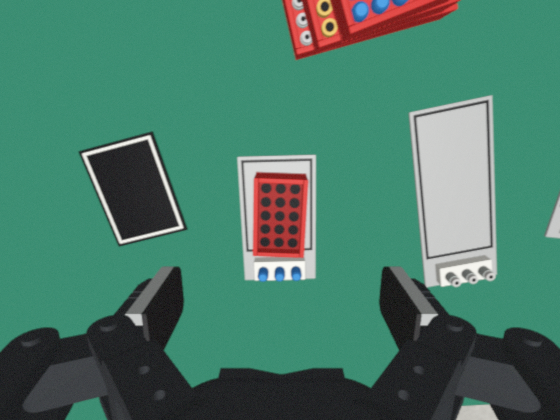

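The black place is at (134,188), the caps place is at (279,205) with the empty carrier on it at (280,215), and the steel place is on the right at (453,180).

```bash
python3 - <<'E'
from h import *
im=cv2.imread('pics/w3.png')[:,:,::-1];c=np.load('pics/w3.npy',allow_pickle=True).item()
g=im.max(2).astype(int)
m=np.zeros(g.shape);m[125:250,70:200]=(g<70)[125:250,70:200]
for k in blobs(m): print('black',rect(cast(c,k,.003)),k.min(0),k.max(0))
m=np.zeros(g.shape);m[125:250,70:200]=(im.min(2)>120)[125:250,70:200]
for k in blobs(m): print('white',rect(cast(c,k,.003)),k.min(0),k.max(0))
r,k=inner(im,c,(453,180));print(r)
r,gg,b=[im[:,:,i].astype(int) for i in range(3)]
print(r[165:200,280]);print(r[215,245:320]);print(r[225:262,288])
for t in (110,150,200):
    m=np.zeros(g.shape);m[160:262,240:320]=((r>t)&(gg<90))[160:262,240:320]
    for k in blobs(m): print('red',t,rect(cast(c,k,.039)),k.min(0),k.max(0))
cv2.imwrite('pics/w3c.png',cv2.resize(im[150:290,225:335,::-1],None,fx=4,fy=4,interpolation=cv2.INTER_CUBIC))
E
```

```text
black (array([ 603.7, -269.4]), np.float32(101.1), np.float32(69.7), np.float32(10.29)) [ 88 141] [177 238]
black (array([ 603.5, -268.5]), np.float32(115.6), np.float32(85.7), np.float32(10.31)) [ 79 132] [186 230]
white (array([ 603.9, -269.4]), np.float32(111.6), np.float32(81.6), np.float32(10.34)) [ 82 135] [183 243]
(array([621.1,  94.3]), np.float32(164.2), np.float32(72.0), np.float32(7.53))
[217 217 216 216 216 216 214 193 160 135 129 130 130 148 211 230 232 227
 172  90  60  56  55  55  58  58  57  63 107 166 179 175 125  70  53]
[104 153 198 210 212 213 212 210 213 226 229 224 201 167 159 129  73  55
  50  52  50  49  53  50  66 114 159 175 169 137  78  56  51  56  50  47
  50  55  66 112 157 175 171 150  92  57  53  49  53  54  50  52  64 109
 152 166 173 208 227 228 223 210 209 207 186 130 110 168 203 204 169  98
  64  62  59]
[175 164 141 120 111 108 122 141 161 174 177 176 174 171 146 114  83  74
  72  87 118 149 167 168 142 130 128 136 189 223 229 224 185 155 147 158
 212]
red 110 (array([ 633.2, -105.1]), np.float32(91.2), np.float32(56.2), np.float32(-6.27)) [252 173] [306 256]
red 150 (array([ 635.7, -105.4]), np.float32(86.2), np.float32(56.2), np.float32(-6.2)) [252 178] [306 256]
red 200 (array([ 636.1, -105.6]), np.float32(85.4), np.float32(54.1), np.float32(-5.99)) [253 178] [306 256]
```

View pics/w3c.png

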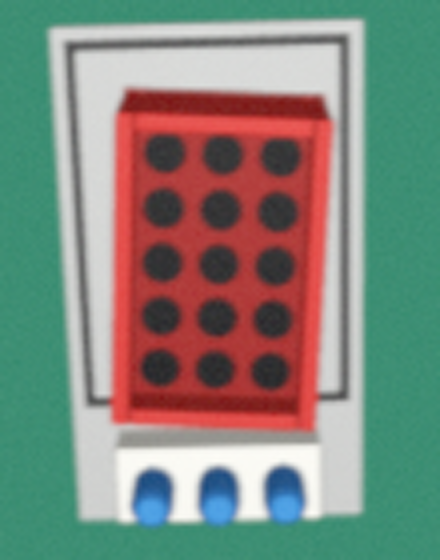

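Crop check: the carrier on the caps place has 15 dark holes and is empty, so it is the right first pick. It is at (635.8, -105.4) mm and turned -6.1°.

```bash
python3 - <<'E'
from h import *
to(.6358,-.1054,.008,83.9)
E
```

```text
pos [ 0.599  -0.0976  0.2306] ang 85.99 shift tool xyz now [-0.0053  0.0376  0.2225]
turn 0.0365 shift after turn [-0.004   0.0377  0.2225]
```

Request:
send_rows(
  increments=[
    [1,-0.004,0.0377,0.03,0.0365],
    [1,0,0,0.05,0],
    [1,0,0,0.05,0],
    [1,0,0,0.02,0],
  ],
)

```text
clock: 2.92
position: [0.6337, -0.1002, 0.0776]
ee_rot: [-0.003, 0.742, 0.67, -0.002]
contact_force: [-0.1, 0.5, 0.9]
width: 0.0852
```

```bash
python3 - <<'E'
from h import *
to(.6358,-.1054,.008,83.9)
look('w4')
to(.6358,-.1054,.008,83.9)
E
```

```text
pos [ 0.6337 -0.1002  0.0776] ang 84.16 shift tool xyz now [-0.0051  0.0031  0.0696]
turn 0.0045 shift after turn [-0.0051  0.0031  0.0696]
pos [ 0.633  -0.1001  0.0761] ang 84.16 shift tool xyz now [-0.0052  0.004   0.0681]
turn 0.0045 shift after turn [-0.0052  0.004   0.0681]
```

View pics/w4.png

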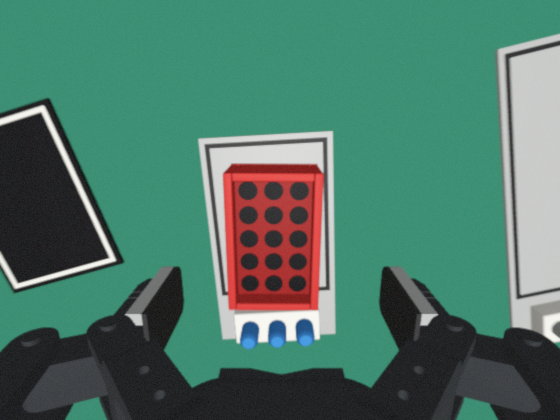

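The empty carrier sits slightly left of the finger centre (column 273 against 281). I'll remeasure before descending.

```bash
cat >> h.py <<'E'
def redtop(im,c,roi,z,t=(110,150,200)):
    x0,y0,x1,y1=roi;r,gg,b=[im[:,:,i].astype(int) for i in range(3)]
    for th in t:
        m=np.zeros(r.shape);m[y0:y1,x0:x1]=((r>th)&(gg<110))[y0:y1,x0:x1]
        for k in blobs(m,200): print('red',th,rect(cast(c,k,z)),k.min(0),k.max(0))
E
python3 - <<'E'
from h import *
im=cv2.imread('pics/w4.png')[:,:,::-1];c=np.load('pics/w4.npy',allow_pickle=True).item()
redtop(im,c,(200,150,350,312),.039)
E
```

```text
red 110 (array([ 633.7, -105.6]), np.float32(90.5), np.float32(56.3), np.float32(-6.01)) [223 164] [323 309]
red 150 (array([ 635.9, -105.5]), np.float32(86.3), np.float32(55.5), np.float32(-6.22)) [223 172] [323 309]
red 200 (array([ 676.8, -110.1]), np.float32(44.7), np.float32(3.5), np.float32(84.17)) [237 304] [309 309]
red 200 (array([639. , -80.4]), np.float32(84.8), np.float32(4.1), np.float32(-6.08)) [311 174] [322 309]
red 200 (array([ 596.2, -101.6]), np.float32(44.8), np.float32(3.9), np.float32(84.18)) [232 174] [313 181]
red 200 (array([ 633.8, -131.1]), np.float32(84.8), np.float32(4.0), np.float32(-6.17)) [223 174] [235 309]
```

Request:
send_rows(
  increments=[
    [1,-0.005,0.0035,0.02,0.0],
    [1,0,0,0.025,0],
    [1,0,0,0.02,0],
    [1,0,0,0,0],
  ],
)

```text
clock: 3.48
position: [0.6387, -0.1078, 0.0152]
ee_rot: [-0.001, 0.743, 0.67, -0.001]
contact_force: [-1.0, 0.2, 0.5]
width: 0.0854
```

```bash
python3 - <<'E'
from h import *
to(.6358,-.1054,.008,83.9)
E
```

```text
pos [ 0.6387 -0.1078  0.0152] ang 84.1 shift tool xyz now [ 0.0021 -0.0031  0.0072]
turn 0.0034 shift after turn [ 0.0021 -0.0031  0.0072]
```

Request:
send_rows(
  increments=[
    [1,0.0015,-0.0025,0.007,0.0],
    [1,0,0,0,0],
    [1,0,0,0,0],
  ],
)

```text
clock: 3.85
position: [0.6375, -0.1067, 0.01]
ee_rot: [0.001, 0.743, 0.67, 0.0]
contact_force: [0.6, 0.0, -0.4]
width: 0.0855
```

```bash
python3 - <<'E'
from h import *
to(.6358,-.1054,.008,83.9)
E
```

```text
pos [ 0.6375 -0.1067  0.01  ] ang 84.09 shift tool xyz now [ 0.0011 -0.0018  0.002 ]
turn 0.0033 shift after turn [ 0.0011 -0.0018  0.002 ]
```

Request:
send_rows(
  increments=[
    [0.72,0.001,-0.0015,0.002,0.003],
    [0.6,0,0,0,0],
    [0.4,0,0,0,0],
    [0.3,0,0,0,0],
    [0.3,0,0,0,0],
  ],
  squeeze=40,
)

```text
clock: 4.47
position: [0.6358, -0.1054, 0.0075]
ee_rot: [0.0, 0.744, 0.669, 0.0]
contact_force: [0.1, 0.4, 2.2]
width: 0.0554
```

```bash
python3 - <<'E'
from h import *
look('w5')
to(.6038,-.2694,.1,100.3)
E
```

```text
pos [ 0.6358 -0.1054  0.0075] ang 83.91 shift tool xyz now [-0.1664 -0.0143 -0.0925]
turn -0.2861 shift after turn [-0.1556 -0.0607 -0.0925]
```

View pics/w5.png

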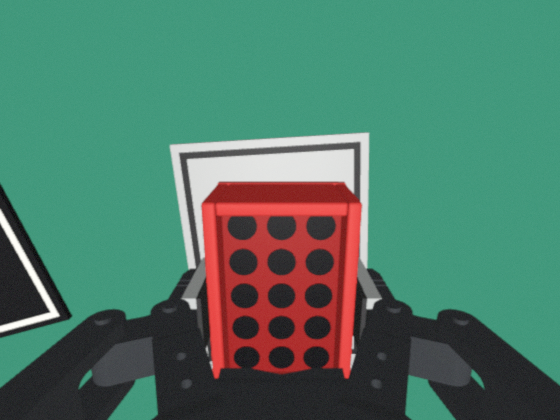

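Gripped: width is 55.4 mm and the carrier is centred between the pads at column 281.

Request:
send_rows(
  increments=[
    [0.3,0,0,-0.02,0],
    [0.3,0,0,-0.035,0],
    [0.3,0,0,-0.038,0],
    [0.3,-0.055,-0.005,0,-0.1],
    [0.3,-0.055,-0.005,0,-0.1],
    [0.3,-0.052,-0.018,0,-0.086],
    [0.3,0,-0.018,0,0],
    [0.3,0,0,0,0],
  ],
)

```text
clock: 5.52
position: [0.5869, -0.2709, 0.0995]
ee_rot: [-0.002, 0.642, 0.767, 0.0]
contact_force: [0.4, 1.0, -1.3]
width: 0.0555
```

```bash
python3 - <<'E'
from h import *
look('w6')
to(.6038,-.2694,.0077,100.3)
E
```

```text
pos [ 0.5881 -0.2704  0.0998] ang 100.24 shift tool xyz now [-0.002   0.0157  0.0921]
turn -0.001 shift after turn [-0.002   0.0157  0.0921]
```

View pics/w6.png

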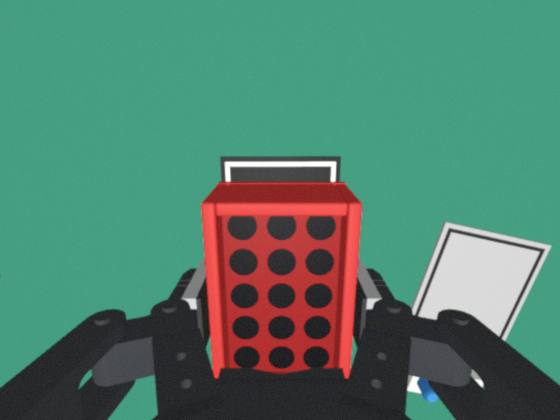

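The carrier is held level over the black plate. The white outline spans columns 225–337 and the carrier is centred on it.

Request:
send_rows(
  increments=[
    [0.3,-0.002,0.008,0.02,0],
    [0.3,0,0.0077,0.025,0],
    [0.3,0,0,0.025,0],
    [0.3,0,0,0.01,0],
    [0.3,0,0,0.004,0],
    [0.3,0,0,0,0],
    [0.3,0,0,0,0],
  ],
)

```text
clock: 6.45
position: [0.6052, -0.2707, 0.0173]
ee_rot: [0.001, 0.641, 0.768, 0.0]
contact_force: [-0.3, -0.3, -1.5]
width: 0.0553
```

```bash
python3 - <<'E'
from h import *
look('w7')
to(.6038,-.2694,.0077,100.3)
E
```

```text
pos [ 0.6051 -0.2708  0.0173] ang 100.29 shift tool xyz now [ 0.0016 -0.0011  0.0096]
turn -0.0002 shift after turn [ 0.0016 -0.0011  0.0096]
```

View pics/w7.png

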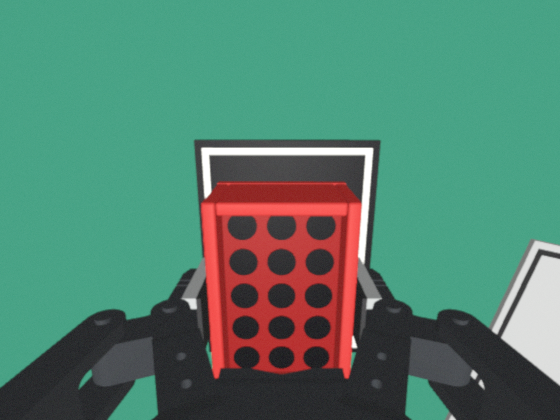

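The outline is centred near column 287 and the carrier near 281, which agrees with the computed +1.6 mm correction.

Request:
send_rows(
  increments=[
    [0.3,0.0018,-0.001,0.004,0],
    [0.3,0,0,0.003,0],
    [0.3,0,0,0.0015,0],
    [0.3,0,0,0.001,0],
    [0.3,0,0,0,0],
  ],
)

```text
clock: 7.12
position: [0.603, -0.2687, 0.0075]
ee_rot: [-0.0, 0.641, 0.768, 0.0]
contact_force: [-2.1, 0.3, 5.0]
width: 0.0556
```

```bash
python3 - <<'E'
from h import *
to(.6038,-.2694,.0077,100.3)
print(manip.get_state()['contact_force'])
E
```

```text
pos [ 0.603  -0.2687  0.0075] ang 100.29 shift tool xyz now [-0.0008  0.0007 -0.0002]
turn -0.0001 shift after turn [-0.0008  0.0007 -0.0002]
[-2.08680296  0.28938928  5.02832642]
```

Touchdown read 5 N, with the carrier within 1 mm. I'll open gently and rise.

Request:
send_rows(
  increments=[
    [0.7,0,0,0,0],
    [0.8,0,0,0,0],
    [1,0,0,0,0],
    [1,0,0,-0.02,0],
    [1,0,0,-0.06,0],
    [1,0,0,-0.06,0],
    [1,0,-0.02,-0.06,0],
    [1,0,0,0,0],
  ],
)

```text
clock: 8.12
position: [0.5856, -0.2742, 0.2125]
ee_rot: [0.006, 0.641, 0.768, 0.001]
contact_force: [0.5, -0.7, -0.2]
width: 0.0855
```

```bash
python3 - <<'E'
from h import *
im,c=look('w8')
to(.44,-.01,.25,11)
redtop(im,c,(200,100,370,280),.039)
E
```

```text
pos [ 0.5846 -0.2731  0.209 ] ang 100.27 shift tool xyz now [ 0.2845 -0.0952 -0.0425]
turn 1.5581 shift after turn [-0.0916 -0.2857 -0.0425]
red 110 (array([ 601.6, -269.5]), np.float32(90.9), np.float32(56.9), np.float32(10.27)) [256 157] [315 246]
red 150 (array([ 603.8, -269. ]), np.float32(86.1), np.float32(56.1), np.float32(10.3)) [256 162] [314 246]
```

View pics/w8.png

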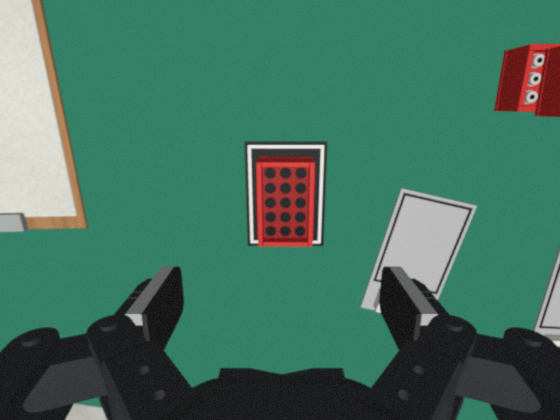

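The empty carrier is flat, square and centred on the black plate: (603.8, -269.0, 10.3°) against (603.8, -269.4, 10.3°). Next is a look at the freed caps place.

```bash
python3 - <<'E'
from h import *
im=cv2.imread('pics/w8.png')[:,:,::-1];c=np.load('pics/w8.npy',allow_pickle=True).item()
r,k=inner(im,c,(420,240));print(r,k.min(0),k.max(0))
to(.585,-.109,.22,87.3)
E
```

```text
(array([ 632.2, -107.4]), np.float32(102.4), np.float32(71.9), np.float32(-2.69)) [377 196] [467 290]
pos [ 0.5846 -0.2731  0.209 ] ang 100.27 shift tool xyz now [ 0.1614  0.0297 -0.0115]
turn 0.2264 shift after turn [ 0.1639 -0.0073 -0.0115]
```

Request:
send_rows(
  increments=[
    [1,0.055,0,-0.01,0.113],
    [1,0.055,0,0,0.113],
    [1,0.053,0,0,0],
    [1,0,0,0,0],
  ],
)

```text
clock: 8.68
position: [0.5716, -0.1063, 0.214]
ee_rot: [-0.002, 0.722, 0.692, -0.0]
contact_force: [0.1, -0.7, 0.9]
width: 0.0851
```

```bash
python3 - <<'E'
from h import *
im,c=look('w9')
for s in [(281,200)]:
  r,k=inner(im,c,s);print(r,k.min(0),k.max(0))
to(.42,-.01,.25,11)
E
```

```text
(array([ 632.8, -108.2]), np.float32(100.9), np.float32(72.4), np.float32(-2.39)) [249 191] [315 275]
pos [ 0.572  -0.1086  0.2142] ang 87.53 shift tool xyz now [ 0.092  -0.1562 -0.0352]
turn 1.3358 shift after turn [-0.1305 -0.1258 -0.0352]
```

View pics/w9.png

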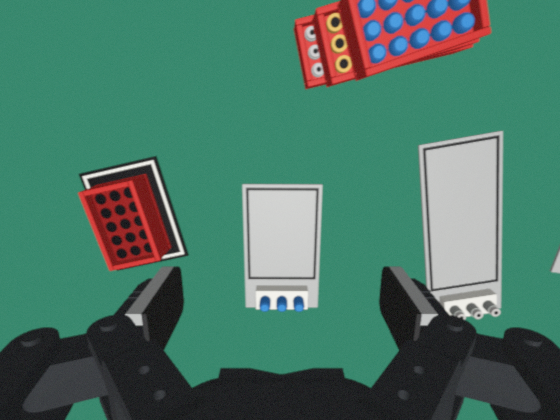

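Request:
send_rows(
  increments=[
    [1,0.023,-0.039,-0.009,0],
    [1,0.023,-0.039,-0.009,0],
    [1,0.023,-0.039,-0.009,0],
    [1,0.023,-0.039,-0.009,0],
    [1,0,0,0,0.167],
    [1,0,0,0,0.167],
    [1,0,0,0,0.167],
    [1,0,0,0,0.167],
  ],
)

```text
clock: 9.72
position: [0.4211, -0.0125, 0.251]
ee_rot: [-0.0, 0.911, 0.412, -0.001]
contact_force: [-0.2, -0.3, -1.6]
width: 0.0856
```

Request:
send_rows(
  increments=[
    [1,0,0,0,0.167],
    [1,0,0,0,0.167],
    [1,0,0,0,0.167],
    [1,0,0,0,0.167],
    [1,0,0,0,0],
  ],
)

```text
clock: 10.35
position: [0.4211, -0.0123, 0.2511]
ee_rot: [-0.0, 0.996, 0.094, -0.001]
contact_force: [0.4, -0.3, 0.4]
width: 0.085
```

```bash
python3 - <<'E'
from h import *
im,c=look('w10')
to(.445,-.01,.25,11)
E
```

```text
pos [ 0.4211 -0.0122  0.2513] ang 10.89 shift tool xyz now [0.0238 0.0024 0.0012]
turn -0.0019 shift after turn [0.0238 0.0024 0.0012]
```

View pics/w10.png

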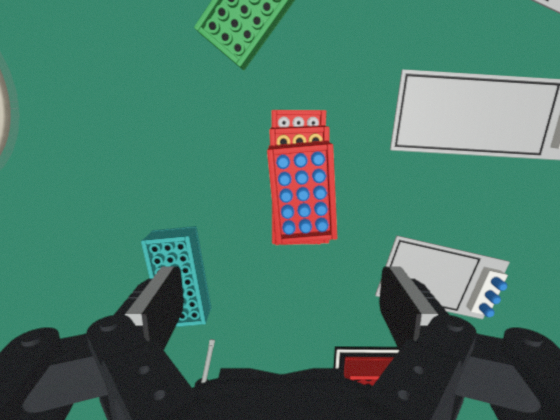

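The view is straight over the stack. Caps carrier top is at (302,193) with 15 blue caps, brass sleeves below at row 140, steel barrels at row 122. The turquoise look-alike at (175,280) is clear of the fingers.

```bash
python3 - <<'E'
from h import *
im=cv2.imread('pics/w10.png')[:,:,::-1];c=np.load('pics/w10.npy',allow_pickle=True).item()
r,g,b=[im[:,:,i].astype(int) for i in range(3)]
m=np.zeros(r.shape);m[145:245,265:340]=((b>r+20))[145:245,265:340]&(g<170)[145:245,265:340]&((b>g+30)[145:245,265:340])
ks=blobs(m,20);cen=np.array([k.mean(0) for k in ks]);print(len(cen))
for z in (.1,.105): 
    p=cast(c,cen,z)[:,:2]*1e3;print(p.mean(0),rect(cast(c,cen,z)))
m=np.zeros(r.shape);m[144:245,262:342]=(b>r+20)[144:245,262:342]|(r>150)[144:245,262:342]
redtop(im,c,(262,144,342,246),.108)
cv2.imwrite('pics/w10c.png',cv2.resize(im[105:250,255:345,::-1],None,fx=4,fy=4,interpolation=cv2.INTER_CUBIC))
E
```

```text
15
[439.82268824  -9.4308224 ] (array([439.9,  -9.5]), np.float32(61.7), np.float32(30.7), np.float32(-73.98))
[439.27669649  -8.27596625] (array([439.3,  -8.4]), np.float32(60.7), np.float32(30.2), np.float32(-73.98))
red 110 (array([439.4,  -9. ]), np.float32(91.8), np.float32(58.9), np.float32(-76.59)) [267 144] [336 244]
red 150 (array([439.6, -10. ]), np.float32(89.8), np.float32(58.8), np.float32(-76.45)) [267 144] [336 244]
red 200 (array([437.7, -11.9]), np.float32(86.8), np.float32(52.4), np.float32(-76.44)) [268 150] [330 243]
red 200 (array([464.3,  -2.4]), np.float32(84.6), np.float32(3.7), np.float32(-74.03)) [328 145] [335 238]
red 200 (array([438.5,  -4.9]), np.float32(76.4), np.float32(44.8), np.float32(-73.98)) [274 145] [326 232]
```

View pics/w10c.png

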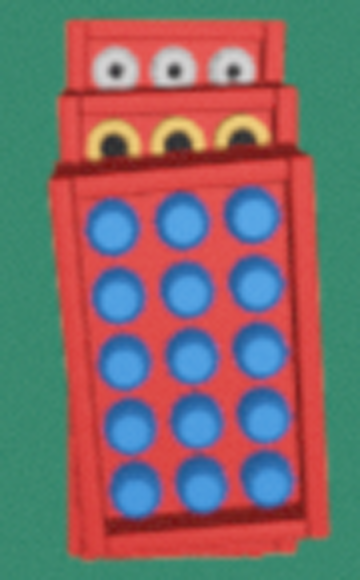

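```bash
python3 - <<'E'
from h import *
to(.4394,-.0094,.1,16)
E
```

```text
pos [ 0.4211 -0.0122  0.2513] ang 10.89 shift tool xyz now [0.0187 0.0008 0.1512]
turn -0.0892 shift after turn [0.0185 0.0024 0.1512]
```

Request:
send_rows(
  increments=[
    [1,0,0,0,-0.0892],
    [1,0.0185,0.0024,0.02,0],
    [1,0,0,0.05,0],
    [1,0,0,0.04,0],
    [1,0,0,0.01,0],
    [1,0,0,0,0],
  ],
)

```text
clock: 11.15
position: [0.4399, -0.0088, 0.1321]
ee_rot: [-0.0, 0.99, 0.139, -0.0]
contact_force: [-0.5, -0.4, 0.3]
width: 0.0849
```

```bash
python3 - <<'E'
from h import *
im,c=look('w11')
to(.4394,-.0094,.077,16)
r,g,b=[im[:,:,i].astype(int) for i in range(3)]
m=((b>r+20)&(g<170)&(b>g+30)&(np.arange(420)[:,None]<400)&(np.abs(np.arange(560)-280)<90))
ks=blobs(m,100);cen=np.array([k.mean(0) for k in ks]);print(len(cen),cen.round().tolist())
for z in (.1,.105): print(rect(cast(c,cen,z)),cast(c,cen,z).mean(0))
redtop(im,c,(190,100,370,400),.108)
E
```

```text
pos [ 0.4406 -0.0089  0.133 ] ang 15.94 shift tool xyz now [-0.0014  0.0001  0.056 ]
turn -0.001 shift after turn [-0.0014  0.0001  0.056 ]
9 [[308.0, 268.0], [281.0, 268.0], [255.0, 268.0], [309.0, 219.0], [281.0, 218.0], [254.0, 219.0], [310.0, 191.0], [282.0, 192.0], [253.0, 191.0]]
(array([437.8,  -1.9]), np.float32(45.7), np.float32(30.7), np.float32(-74.09)) [0.43716548 0.00049682 0.1       ]
(array([ 4.373e+02, -1.000e-01]), np.float32(44.4), np.float32(29.9), np.float32(-74.09)) [0.43667392 0.00220632 0.105     ]
red 110 (array([435.7,   5.6]), np.float32(118.0), np.float32(56.3), np.float32(-74.02)) [227 106] [337 319]
red 150 (array([440. ,  -9.5]), np.float32(86.6), np.float32(56.3), np.float32(-74.02)) [227 171] [337 319]
red 150 (array([426.8,  42. ]), np.float32(46.2), np.float32(13.8), np.float32(13.08)) [238 135] [331 163]
red 150 (array([424.3,  55.5]), np.float32(39.2), np.float32(12.6), np.float32(11.01)) [247 106] [328 136]
red 200 (array([451.3, -48.9]), np.float32(44.6), np.float32(3.3), np.float32(16.02)) [243 313] [320 318]
red 200 (array([464.6,  -2.4]), np.float32(85.3), np.float32(4.0), np.float32(-74.09)) [323 172] [336 318]
red 200 (array([438.4,  -3.8]), np.float32(73.5), np.float32(45.3), np.float32(-74.01)) [237 172] [326 300]
red 200 (array([415.3, -16.5]), np.float32(85.4), np.float32(4.0), np.float32(-74.12)) [228 172] [240 318]
red 200 (array([426.9,  42.9]), np.float32(37.0), np.float32(11.2), np.float32(13.11)) [248 137] [323 160]
red 200 (array([424.4,  56.3]), np.float32(31.7), np.float32(11.0), np.float32(12.88)) [255 108] [321 134]
```

View pics/w11.png

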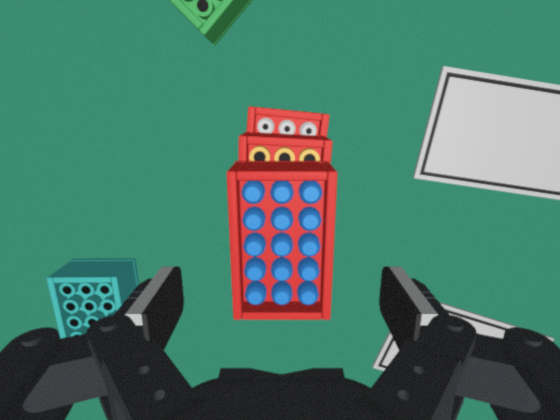

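The caps carrier's top rim measures 86.6 x 56.3 mm at (440.0, -9.5), turned -74.0°, and the jaws are centred on it. I'll descend to just above the brass rim level.

Request:
send_rows(
  increments=[
    [1,-0.0006,0.0005,0.02,0],
    [1,0,0,0.022,0],
    [1,0,0,0.01,0],
    [1,0,0,0,0],
    [1,0,0,0,0],
  ],
)

```text
clock: 11.82
position: [0.4402, -0.0094, 0.0811]
ee_rot: [0.0, 0.99, 0.138, 0.001]
contact_force: [0.2, 0.8, 0.5]
width: 0.0853
```

```bash
python3 - <<'E'
from h import *
to(.440,-.0095,.077,16)
E
```

```text
pos [ 0.4402 -0.0094  0.0811] ang 15.92 shift tool xyz now [-0.0002  0.0001  0.0041]
turn -0.0014 shift after turn [-0.0002  0.0001  0.0041]
```

Request:
send_rows(
  increments=[
    [0.8,0,0,0.0036,0],
    [0.7,0,0,0,0],
    [0.6,0,0,0,0],
    [0.4,0,0,0,0],
    [0.3,0,0,0,0],
    [0.3,0,0,0,0],
  ],
  squeeze=50,
)

```text
clock: 12.58
position: [0.4394, -0.0092, 0.0768]
ee_rot: [0.0, 0.99, 0.138, 0.0]
contact_force: [-1.3, 0.4, 5.9]
width: 0.0552
```

```bash
python3 - <<'E'
from h import *
im,c=look('w12')
to(.440,-.0095,.077,16)
E
```

```text
pos [ 0.4394 -0.0092  0.0769] ang 15.91 shift tool xyz now [ 0.0005  0.0004 -0.0001]
turn -0.0015 shift after turn [ 0.0005  0.0004 -0.0001]
```

View pics/w12.png

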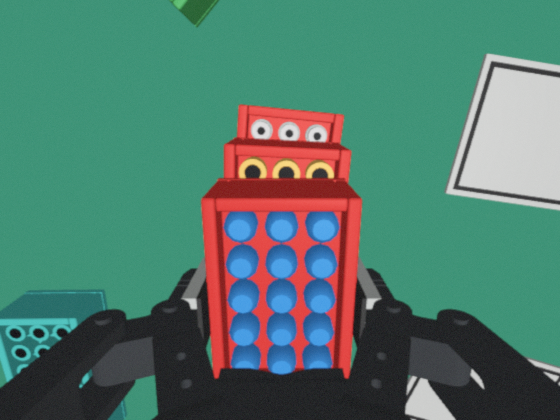

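Gripped: width is 55.2 mm and the caps are undisturbed. I'll lift, translate and turn.

Request:
send_rows(
  increments=[
    [0.3,0,0,-0.01,0],
    [0.3,0,0,-0.025,0],
    [0.3,0,0,-0.04,0],
    [0.3,0.016,0.015,-0.01,0],
    [0.3,0.03,0.028,0,0],
    [0.3,0.032,0.03,0,0],
    [0.3,0.032,0.03,0,0],
    [0.3,0.028,0.026,0,0],
  ],
)

```text
clock: 13.62
position: [0.6084, -0.0962, 0.1613]
ee_rot: [-0.0, 0.99, 0.138, -0.0]
contact_force: [0.4, 0.1, -1.7]
width: 0.0554
```

Request:
send_rows(
  increments=[
    [0.3,0.015,0.013,0,-0.1],
    [0.3,0,0,0,-0.17],
    [0.3,0,0,0,-0.18],
    [0.3,0,0,0,-0.18],
    [0.3,0,0,0,-0.18],
    [0.3,0,0,0,-0.18],
    [0.3,0,0,0,-0.16],
    [0.3,0,0,0,-0.1],
  ],
)

```text
clock: 14.62
position: [0.6248, -0.1037, 0.1612]
ee_rot: [-0.0, 0.721, 0.693, -0.0]
contact_force: [0.6, 0.1, -1.2]
width: 0.0554
```

```bash
python3 - <<'E'
from h import *
to(.6325,-.108,.0087,87.5)
im,c=look('w13')
to(.6325,-.108,.0087,87.5)
E
```

```text
pos [ 0.6248 -0.1037  0.1612] ang 87.74 shift tool xyz now [-0.004   0.008   0.1525]
turn 0.0042 shift after turn [-0.004   0.008   0.1525]
pos [ 0.6248 -0.1037  0.1612] ang 87.83 shift tool xyz now [-0.0041  0.008   0.1525]
turn 0.0058 shift after turn [-0.004   0.008   0.1525]
```

View pics/w13.png

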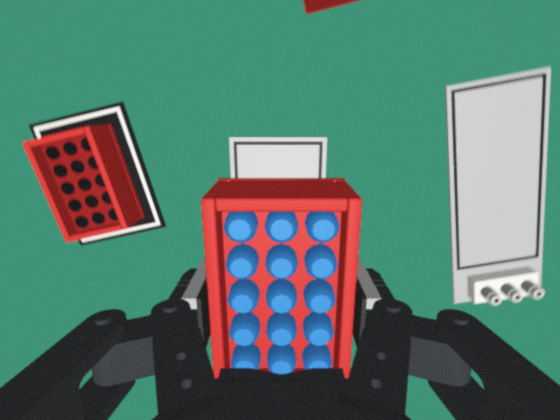

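The caps carrier is level over the caps place. The outline's near edge shows at row 143, and the samples are beyond the carrier.

Request:
send_rows(
  increments=[
    [0.3,-0.004,0.008,0.02,0.005],
    [0.3,0,0,0.04,0],
    [0.3,0,0,0.04,0],
    [0.3,0,0,0.025,0],
    [0.3,0,0,0.005,0],
    [0.3,0,0,0,0],
    [0.3,0,0,0,0],
  ],
)

```text
clock: 15.55
position: [0.6341, -0.1085, 0.0326]
ee_rot: [0.001, 0.724, 0.69, 0.001]
contact_force: [0.8, 0.5, -0.8]
width: 0.0552
```

```bash
python3 - <<'E'
from h import *
to(.6325,-.108,.0079,87.5)
im,c=look('w14')
to(.6325,-.108,.0079,87.5)
E
```

```text
pos [ 0.6341 -0.1085  0.0326] ang 87.22 shift tool xyz now [ 0.0004 -0.0017  0.0247]
turn -0.0049 shift after turn [ 0.0004 -0.0017  0.0247]
pos [ 0.6341 -0.1084  0.0328] ang 87.23 shift tool xyz now [ 0.0004 -0.0017  0.0249]
turn -0.0047 shift after turn [ 0.0004 -0.0017  0.0249]
```

View pics/w14.png

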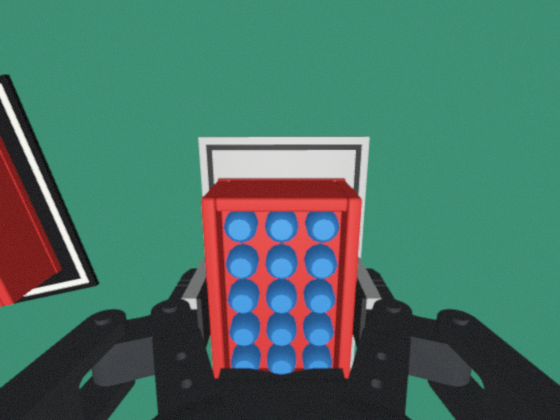

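```bash
python3 - <<'E'
from h import *
im=cv2.imread('pics/w14.png')[:,:,::-1];c=np.load('pics/w14.npy',allow_pickle=True).item()
g=im.min(2).astype(int)
for row in (152,160,168): print(row,g[row,196:222],g[row,350:374])
print(g[134:156,285])
u=np.array([np.cos(np.radians(-2.5)),np.sin(np.radians(-2.5))])
p=cast(c,[(208.5,147),(361.5,147)],.003)[:,:2];print(p, p.mean(0)+u*.053)
E
```

```text
152 [ 62  60  86 169 208 210 211 211 211 201 159  87  71  73  73 105 177 209
 212 211 212 214 214 213 213 213] [214 213 215 212 211 180  94  73  70  71  90 170 208 213 212 212 211 200
 154  83  58  61  63  66]
160 [ 64  60  69 121 181 209 212 211 211 209 185 117  75  71  71  83 144 196
 211 212 213 214 213 213 214 214] [213 215 213 210 190 133  79  74  71  81 127 184 211 212 211 212 209 183
 109  64  59  61  62  63]
168 [ 62  61  61  77 153 199 211 212 211 210 199 159  90  68  73  73 106 175
 211 213 213 213 214 214 213 214] [213 213 213 210 180  94  73  74  68  92 167 209 212 211 211 211 192 139
  75  62  60  62  62  62]
[ 58  64 111 201 217 217 217 218 218 214 152  91  79  83  83 106 179 209
 217 217 218 218]
[[ 0.57789494 -0.14345356]
 [ 0.5816236  -0.06533659]] [ 0.63270883 -0.1067069 ]
```

Request:
send_rows(
  increments=[
    [0.3,0.0012,-0.0015,0.012,-0.004],
    [0.3,0,0,0.007,0],
    [0.3,0,0,0.003,0],
    [0.3,0,0,0,0],
    [0.3,0,0,0,0],
  ],
)

```text
clock: 16.23
position: [0.6318, -0.1069, 0.0096]
ee_rot: [0.0, 0.723, 0.691, 0.0]
contact_force: [-0.3, -1.0, -0.7]
width: 0.0552
```

```bash
python3 - <<'E'
from h import *
to(.6326,-.1073,.0079,87.5)
E
```

```text
pos [ 0.6318 -0.1069  0.0096] ang 87.47 shift tool xyz now [-0.0003  0.0008  0.0017]
turn -0.0005 shift after turn [-0.0003  0.0008  0.0017]
```

Request:
send_rows(
  increments=[
    [0.3,0,0.0006,0.0012,0],
    [0.3,0,0,0.0008,0],
    [0.3,0,0,0.0006,0],
    [0.3,0,0,0,0],
  ],
)

```text
clock: 16.73
position: [0.6325, -0.107, 0.0079]
ee_rot: [0.0, 0.723, 0.691, 0.0]
contact_force: [-2.2, 0.3, 5.5]
width: 0.0551
```

Contact at 5.5 N. I'll release and rise for a check.

Request:
send_rows(
  increments=[
    [0.7,0,0,0,0],
    [0.8,0,0,0,0],
    [1,0,0,0,0],
    [1,0,0,-0.02,0],
    [1,0,0,-0.06,0],
    [1,0,0,-0.06,0],
    [1,0,-0.03,-0.05,0],
    [1,0,0,0,0],
  ],
)

```text
clock: 17.73
position: [0.6032, -0.1061, 0.202]
ee_rot: [0.004, 0.723, 0.691, 0.002]
contact_force: [1.2, -0.6, 0.6]
width: 0.0857
```

```bash
python3 - <<'E'
from h import *
im,c=look('w15')
redtop(im,c,(235,130,330,290),.039)
to(.43,-.0,.2,11)
E
```

```text
red 110 (array([ 628.3, -107.3]), np.float32(90.7), np.float32(57.8), np.float32(-2.41)) [253 168] [311 258]
red 150 (array([ 631.1, -107.5]), np.float32(85.1), np.float32(55.8), np.float32(-2.41)) [253 174] [311 258]
red 200 (array([ 631.6, -107.5]), np.float32(84.2), np.float32(54.6), np.float32(-2.49)) [253 175] [311 258]
pos [ 0.6027 -0.1058  0.1992] ang 87.46 shift tool xyz now [ 0.098  -0.1772 -0.0017]
turn 1.3345 shift after turn [-0.1494 -0.1368 -0.0017]
```

View pics/w15.png

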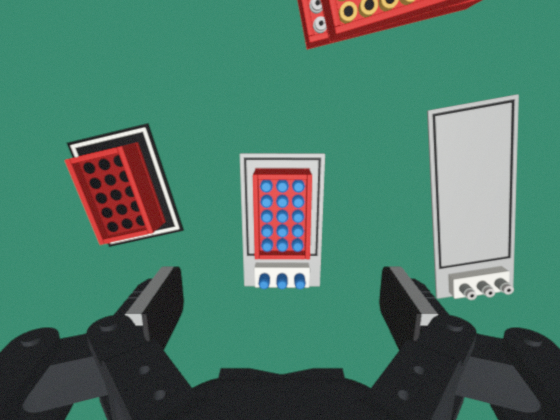

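The caps carrier is down at (631.3, -107.5), turned -2.4°, with all 15 caps in it, within about 1.5 mm of its place centre. The brass carrier is next.

Request:
send_rows(
  increments=[
    [1,0.028,-0.05,0,0],
    [1,0.028,-0.05,0,0],
    [1,0.028,-0.05,0,0],
    [1,0.014,-0.027,0,0.15],
    [1,0,0,0,0.185],
    [1,0,0,0,0.185],
    [1,0,0,0,0.185],
    [1,0,0,0,0.185],
  ],
)

```text
clock: 18.77
position: [0.4291, 0.0003, 0.195]
ee_rot: [-0.001, 0.951, 0.31, -0.002]
contact_force: [-0.3, -0.7, -0.4]
width: 0.0858
```

Request:
send_rows(
  increments=[
    [1,0,0,0,0.185],
    [1,0,0,0,0.185],
    [1,0,0,0,0.05],
    [1,0,0,0,0],
  ],
)

```text
clock: 19.27
position: [0.4292, 0.0003, 0.1953]
ee_rot: [-0.0, 0.994, 0.108, -0.002]
contact_force: [-0.0, -0.4, 0.5]
width: 0.0855
```

```bash
python3 - <<'E'
from h import *
im,c=look('w16')
redtop(im,c,(190,100,370,400),.072)
to(.43,-.0,.2,11)
E
```

```text
red 110 (array([437.3,  -2.1]), np.float32(136.5), np.float32(57.4), np.float32(-77.19)) [256 121] [326 280]
red 150 (array([439. , -11.2]), np.float32(117.7), np.float32(57.3), np.float32(-76.87)) [256 145] [326 280]
red 150 (array([424.4,  56.2]), np.float32(49.2), np.float32(15.2), np.float32(12.49)) [260 122] [323 142]
red 200 (array([419.7, -23.8]), np.float32(125.0), np.float32(46.0), np.float32(-54.7)) [257 147] [316 279]
red 200 (array([442.8, -10.1]), np.float32(115.9), np.float32(49.4), np.float32(-75.96)) [263 146] [325 278]
red 200 (array([424.7,  56. ]), np.float32(38.8), np.float32(13.6), np.float32(10.58)) [267 123] [317 141]
pos [4.293e-01 3.000e-04 1.955e-01] ang 12.47 shift tool xyz now [ 0.0006  0.0004 -0.0045]
turn 0.0257 shift after turn [ 0.0006  0.0004 -0.0045]
```

View pics/w16.png

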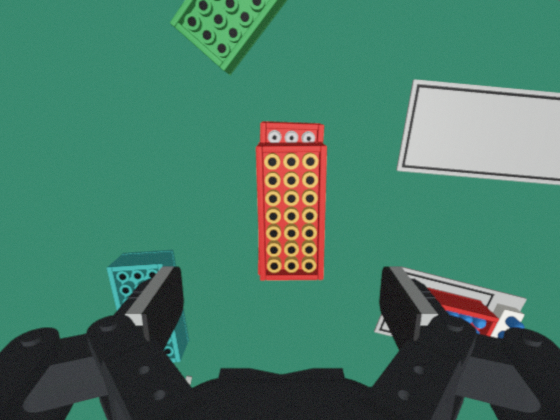

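The brass carrier is the top of the stack at (291,212): 21 sleeves, 117.7 x 57.3 mm, at (439.0, -11.2) and turned -76.9°.

```bash
python3 - <<'E'
from h import *
to(.439,-.0112,.095,13.1)
E
```

```text
pos [4.293e-01 3.000e-04 1.955e-01] ang 12.47 shift tool xyz now [0.0072 0.0134 0.1005]
turn -0.011 shift after turn [0.0071 0.0135 0.1005]
```

Request:
send_rows(
  increments=[
    [1,0.007,0.0135,0.02,-0.011],
    [1,0,0,0.04,0],
    [1,0,0,0.03,0],
    [1,0,0,0.01,0],
    [1,0,0,0,0],
    [1,0,0,0,0],
  ],
)

```text
clock: 20.08
position: [0.4405, -0.0117, 0.0978]
ee_rot: [0.0, 0.994, 0.114, 0.001]
contact_force: [-0.5, 0.2, 0.6]
width: 0.0854
```

```bash
python3 - <<'E'
from h import *
im,c=look('w17')
redtop(im,c,(190,100,370,400),.072)
to(.439,-.0112,.041,13.1)
E
```

```text
red 110 (array([437.8,  -3. ]), np.float32(133.5), np.float32(56.2), np.float32(-76.87)) [224 102] [336 337]
red 150 (array([439.6, -11.1]), np.float32(117.0), np.float32(56.1), np.float32(-76.87)) [224 137] [336 337]
red 150 (array([425.7,  54.2]), np.float32(46.2), np.float32(14.6), np.float32(10.55)) [235 102] [330 133]
red 200 (array([452.6, -65.9]), np.float32(44.7), np.float32(2.8), np.float32(13.02)) [243 332] [318 336]
red 200 (array([438.7,  -7.1]), np.float32(98.9), np.float32(43.1), np.float32(-76.92)) [238 147] [322 318]
red 200 (array([464.5,  -5.2]), np.float32(115.7), np.float32(4.0), np.float32(-76.91)) [320 138] [335 336]
red 200 (array([426.9,  43.7]), np.float32(44.9), np.float32(3.4), np.float32(13.09)) [235 138] [325 145]
red 200 (array([414.6, -16.8]), np.float32(115.7), np.float32(4.1), np.float32(-76.93)) [225 138] [240 336]
red 200 (array([425.8,  55.2]), np.float32(36.9), np.float32(12.7), np.float32(13.09)) [245 104] [321 131]
pos [ 0.4405 -0.0117  0.098 ] ang 13.06 shift tool xyz now [-0.0015 -0.0009  0.057 ]
turn -0.0007 shift after turn [-0.0015 -0.0009  0.057 ]
```

View pics/w17.png

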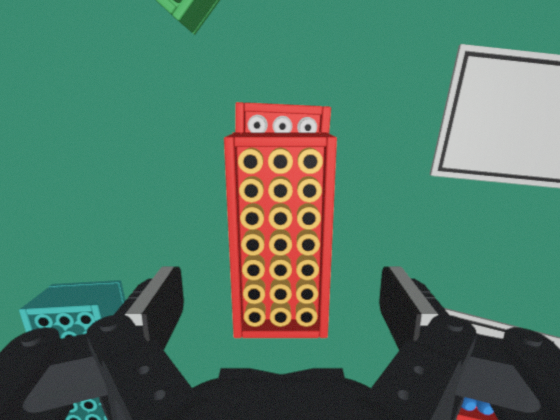

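Jaws straddle the brass carrier, whose measured size of 117.0 x 56.1 mm matches the description. I'll descend.

Request:
send_rows(
  increments=[
    [1,-0.001,-0.0006,0.02,0],
    [1,0,0,0.022,0],
    [1,0,0,0.009,0],
    [1,0,0,0.002,0],
    [1,0,0,0,0],
  ],
)

```text
clock: 20.75
position: [0.439, -0.0113, 0.0445]
ee_rot: [0.0, 0.994, 0.114, 0.001]
contact_force: [-0.8, -0.6, 0.4]
width: 0.0852
```

```bash
python3 - <<'E'
from h import *
to(.4396,-.0111,.041,13.1)
E
```

```text
pos [ 0.439  -0.0113  0.0445] ang 13.05 shift tool xyz now [ 0.0006 -0.      0.0035]
turn -0.0009 shift after turn [ 0.0006 -0.      0.0035]
```

Request:
send_rows(
  increments=[
    [0.8,0.0004,0,0.003,0],
    [0.7,0,0,0,0],
    [0.6,0,0,0,0],
    [0.4,0,0,0,0],
    [0.3,0,0,0,0],
    [0.3,0,0,0,0],
  ],
  squeeze=75,
)

```text
clock: 21.5
position: [0.4392, -0.0111, 0.0415]
ee_rot: [0.0, 0.994, 0.114, 0.001]
contact_force: [-0.3, 0.5, 5.8]
width: 0.0549
```

```bash
python3 - <<'E'
from h import *
im,c=look('w18')
to(.594,.2637,.15,80.2)
E
```

```text
pos [ 0.4392 -0.0111  0.0415] ang 13.04 shift tool xyz now [ 0.2129 -0.2327 -0.1083]
turn -1.1721 shift after turn [ 0.2972  0.1059 -0.1083]
```

View pics/w18.png

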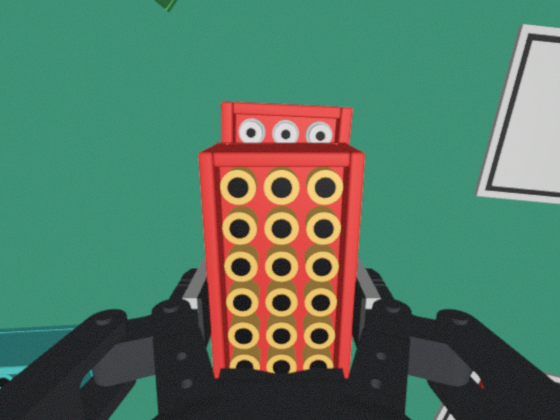

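Gripped at 54.9 mm. I'll lift and carry to the brass place.

Request:
send_rows(
  increments=[
    [0.3,0,0,-0.008,0],
    [0.3,0,0,-0.02,0],
    [0.3,0,0,-0.035,0],
    [0.3,0,0,-0.035,0],
    [0.3,0.01,-0.011,-0.01,0],
    [0.3,0.025,-0.027,0,0],
    [0.3,0.035,-0.038,0,0],
    [0.3,0.035,-0.038,0,0],
  ],
)

```text
clock: 22.55
position: [0.5153, 0.1257, 0.1477]
ee_rot: [-0.0, 0.994, 0.113, -0.001]
contact_force: [0.7, 0.3, -1.8]
width: 0.0549
```

Request:
send_rows(
  increments=[
    [0.3,0.035,-0.038,0,0],
    [0.3,0.035,-0.038,0,0],
    [0.3,0.025,-0.028,0,-0.08],
    [0.3,0,0,0,-0.16],
    [0.3,0,0,0,-0.18],
    [0.3,0,0,0,-0.18],
    [0.3,0,0,0,-0.18],
    [0.3,0,0,0,-0.18],
  ],
)

```text
clock: 23.55
position: [0.5833, 0.2473, 0.1469]
ee_rot: [-0.001, 0.827, 0.562, -0.001]
contact_force: [0.5, -0.4, -1.8]
width: 0.0548
```

Request:
send_rows(
  increments=[
    [0.3,0,0,0,-0.15],
    [0.3,0,0,0,-0.06],
    [0.3,0,0,0,0],
    [0.3,0,0,0,0],
  ],
)

```text
clock: 24.05
position: [0.5839, 0.2469, 0.1479]
ee_rot: [-0.0, 0.766, 0.643, -0.001]
contact_force: [-0.4, 0.3, -3.3]
width: 0.0548
```

```bash
python3 - <<'E'
from h import *
im,c=look('w19')
to(.594,.2637,.035,80.2)
E
```

```text
pos [0.584  0.2468 0.1482] ang 80.06 shift tool xyz now [0.0184 0.007  0.1132]
turn -0.0025 shift after turn [0.0184 0.0071 0.1132]
```

View pics/w19.png

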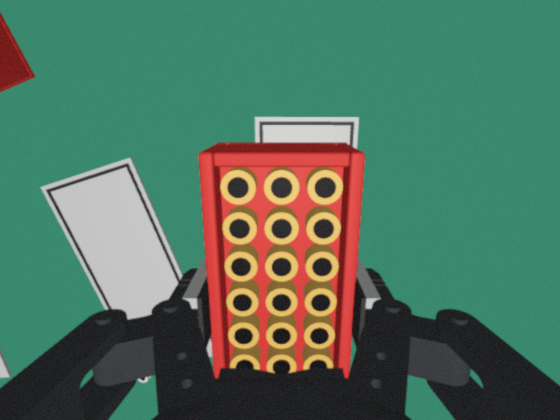

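The brass carrier is held level, with the brass place's outline behind it at column 307, row 124. I'll shift over and descend to about 35 mm.

Request:
send_rows(
  increments=[
    [0.3,0.01,0.004,0.01,-0.002],
    [0.3,0.0085,0.003,0.025,0],
    [0.3,0,0,0.04,0],
    [0.3,0,0,0.025,0],
    [0.3,0,0,0.008,0],
    [0.3,0,0,0,0],
    [0.3,0,0,0,0],
  ],
)

```text
clock: 24.98
position: [0.5956, 0.2639, 0.0422]
ee_rot: [0.0, 0.765, 0.644, 0.001]
contact_force: [-0.0, -0.0, -2.5]
width: 0.0547
```

```bash
cat >> h.py <<'E'
def nearedge(im,c,ang,half,cols,rows,z=.003):
    """find outer-of-line positions: left/right dark line mids on rows, top line mid at col; returns info"""
    g=im.min(2).astype(int)
    for row in rows: print(row,'L',g[row,cols[0]:cols[0]+30].tolist(),'R',g[row,cols[1]:cols[1]+30].tolist())
E
python3 - <<'E'
from h import *
im,c=look('w20')
to(.594,.2637,.0085,80.2)
E
```

```text
pos [0.5956 0.2639 0.0423] ang 80.19 shift tool xyz now [-0.0005 -0.0016  0.0338]
turn -0.0001 shift after turn [-0.0005 -0.0016  0.0338]
```

View pics/w20.png

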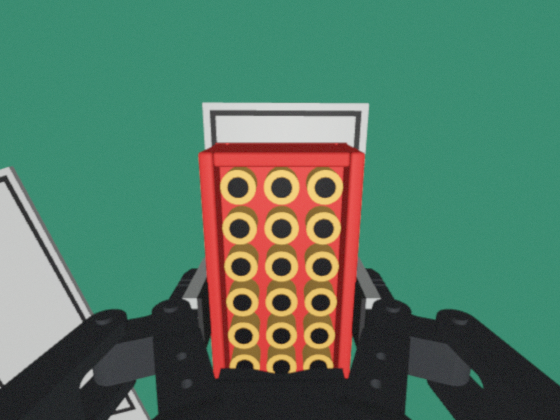

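```bash
cat >> h.py <<'E'
def outl(im,c,roi,ang,L,W,z=.003):
    """dark neutral outline pixels in roi; estimate near edge and centre of side lines in place frame (ang = long axis deg)"""
    x0,y0,x1,y1=roi;i=im.astype(int);m=(i.max(2)<130)&(i.max(2)-i.min(2)<25)
    ys,xs=np.nonzero(m[y0:y1,x0:x1]);P=cast(c,np.c_[xs+x0,ys+y0],z)[:,:2]*1e3
    u=np.array([np.cos(np.radians(ang)),np.sin(np.radians(ang))]);v=np.array([-u[1],u[0]])
    a=P@u;b=P@v
    near=a<a.min()+5;lft=(a>a.min()+8)
    bm=np.median(b[near]);hi=b[lft&(b>bm+25)];lo=b[lft&(b<bm-25)]
    # near edge line centre & angle
    q=near&(np.abs(b-bm)<28);s=np.polyfit(b[q],a[q],1)
    an=np.polyval(s,bm);bc=(np.median(hi)+np.median(lo))/2
    print('near',an.round(2),'width',(np.median(hi)-np.median(lo)).round(2),'edge tilt deg',np.degrees(np.arctan(-s[0])).round(2)*-1,'centre',((an+L/2)*u+bc*v).round(2))
E
python3 - <<'E'
from h import *
im=cv2.imread('pics/w20.png')[:,:,::-1];c=np.load('pics/w20.npy',allow_pickle=True).item()
outl(im,c,(196,98,376,140),-9.8,135,74)
im=cv2.imread('pics/w14.png')[:,:,::-1];c=np.load('pics/w14.npy',allow_pickle=True).item()
outl(im,c,(196,138,372,176),-2.5,104,74)
im=cv2.imread('pics/w1.png')[:,:,::-1];c=np.load('pics/w1.npy',allow_pickle=True).item()
outl(im,c,(222,150,306,250),-9.8,135,74)
E
```

```text
near 470.92 width 76.59 edge tilt deg 0.01 centre [592.35 266.1 ]
near 583.76 width 76.57 edge tilt deg 0.23 centre [ 631.67 -107.47]
near 477.94 width nan edge tilt deg -30.1 centre [nan nan]
  return _methods._mean(a, axis=axis, dtype=dtype,
  ret = ret.dtype.type(ret / rcount)
```

```bash
python3 - <<'E'
from h import *
to(.5938,.2656,.0083,80.2)
E
```

```text
pos [0.5956 0.2639 0.0423] ang 80.19 shift tool xyz now [ 0.0013 -0.0021  0.034 ]
turn -0.0001 shift after turn [ 0.0013 -0.0021  0.034 ]
```

Request:
send_rows(
  increments=[
    [0.3,0.0014,-0.002,0.015,0],
    [0.3,0,0,0.01,0],
    [0.3,0,0,0.004,0],
    [0.3,0,0,0,0],
    [0.3,0,0,0,0],
    [0.3,0,0,0,0],
  ],
)

```text
clock: 25.78
position: [0.5931, 0.2653, 0.0123]
ee_rot: [0.0, 0.765, 0.644, 0.0]
contact_force: [-0.8, 0.1, -2.1]
width: 0.0548
```

```bash
python3 - <<'E'
from h import *
to(.5938,.2656,.0085,80.2)
im,c=look('w21')
to(.5938,.2656,.0085,80.2)
outl(im,c,(180,98,390,140),-9.8,135,74)
cv2.imwrite('pics/w21c.png',cv2.resize(im[90:220,160:400,::-1],None,fx=3,fy=3))
E
```

```text
pos [0.5931 0.2653 0.0123] ang 80.2 shift tool xyz now [0.0004 0.0006 0.0038]
turn -0.0001 shift after turn [0.0004 0.0006 0.0038]
pos [0.593  0.2652 0.0123] ang 80.2 shift tool xyz now [0.0005 0.0007 0.0038]
turn -0.0001 shift after turn [0.0005 0.0007 0.0038]
near 470.86 width 76.58 edge tilt deg 0.52 centre [592.32 266.19]
```

View pics/w21c.png

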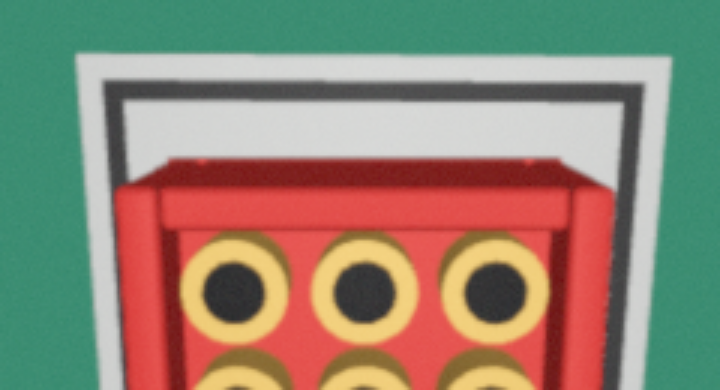

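Request:
send_rows(
  increments=[
    [0.3,0.0008,0.0005,0.002,0],
    [0.3,0,0,0.0012,0],
    [0.3,0,0,0.0008,0],
    [0.3,0,0,0.0006,0],
    [0.3,0,0,0,0],
  ],
)

```text
clock: 26.45
position: [0.5934, 0.266, 0.0085]
ee_rot: [0.0, 0.765, 0.644, 0.0]
contact_force: [-2.3, -0.4, 5.3]
width: 0.055
```

Contact at 5.3 N at the expected height. Releasing.

Request:
send_rows(
  increments=[
    [0.7,0,0,0,0],
    [0.8,0,0,0,0],
    [1,0,0,0,0],
    [1,0,0,-0.02,0],
    [1,0,0,-0.06,0],
    [1,0,0,-0.06,0],
    [1,0,-0.03,-0.05,0],
    [1,0,0,0,0],
  ],
)

```text
clock: 27.45
position: [0.5647, 0.2723, 0.2027]
ee_rot: [0.001, 0.765, 0.645, 0.004]
contact_force: [1.3, 0.7, 0.3]
width: 0.0855
```

```bash
python3 - <<'E'
from h import *
im,c=look('w22')
redtop(im,c,(235,120,330,290),.039)
to(.43,-.0,.2,11)
E
```

```text
red 110 (array([590.1, 265.5]), np.float32(120.2), np.float32(57.6), np.float32(-9.82)) [249 153] [308 272]
red 150 (array([592.4, 265.1]), np.float32(115.7), np.float32(55.6), np.float32(-9.74)) [249 158] [308 272]
red 200 (array([596.7, 290.4]), np.float32(115.7), np.float32(3.6), np.float32(-9.79)) [303 158] [308 272]
red 200 (array([586.8, 265.5]), np.float32(104.7), np.float32(44.0), np.float32(-11.01)) [255 158] [303 262]
red 200 (array([588., 240.]), np.float32(115.6), np.float32(3.7), np.float32(-9.91)) [249 158] [255 272]
pos [0.5642 0.2715 0.1997] ang 80.24 shift tool xyz now [-0.2904 -0.0862 -0.0014]
turn 1.2085 shift after turn [-0.1835  0.241  -0.0014]
```

View pics/w22.png

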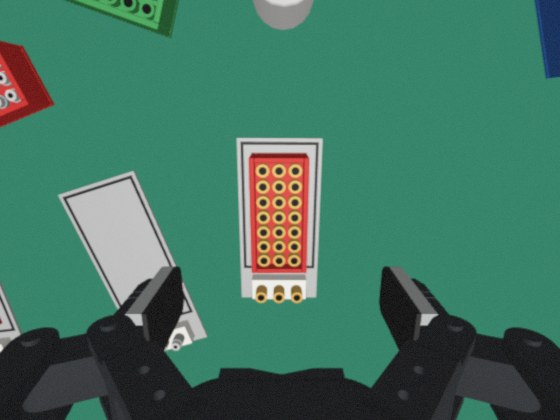

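The brass carrier is square and centred in its outline with all its sleeves in. The steel carrier is next.

Request:
send_rows(
  increments=[
    [1,-0.048,-0.0144,0,0],
    [1,-0.048,-0.0144,0,0],
    [1,-0.048,-0.0144,0,0],
    [1,-0.048,-0.0144,0,0],
    [1,-0.048,-0.0144,0,0],
    [1,-0.05,-0.0144,0,0],
    [1,0,0,0,0.18],
    [1,0,0,0,0.185],
  ],
)

```text
clock: 28.5
position: [0.4283, -0.0011, 0.1955]
ee_rot: [-0.001, 0.871, 0.491, -0.001]
contact_force: [0.2, 0.3, 0.1]
width: 0.0852
```

Request:
send_rows(
  increments=[
    [1,0,0,0,0.185],
    [1,0,0,0,0.185],
    [1,0,0,0,0.185],
    [1,0,0,0,0.185],
    [1,0,0,0,0.1],
    [1,0,0,0,0],
  ],
)

```text
clock: 29.25
position: [0.4286, -0.0002, 0.1956]
ee_rot: [-0.0, 0.995, 0.098, -0.002]
contact_force: [0.4, 0.2, -0.5]
width: 0.0852
```

```bash
python3 - <<'E'
from h import *
im,c=look('w23')
redtop(im,c,(190,60,370,400),.036)
to(.4375,-.005,.08,11)
E
```

```text
red 110 (array([438.4, -10.3]), np.float32(149.0), np.float32(56.4), np.float32(-79.79)) [260 121] [323 275]
red 150 (array([438.4, -10.7]), np.float32(148.1), np.float32(56.2), np.float32(-79.79)) [260 122] [322 275]
red 200 (array([438.1, -10.7]), np.float32(146.9), np.float32(54.7), np.float32(-79.36)) [260 123] [322 274]
pos [ 4.287e-01 -2.000e-04  1.959e-01] ang 11.24 shift tool xyz now [0.008  0.0065 0.1159]
turn 0.0042 shift after turn [0.008  0.0065 0.1159]
```

View pics/w23.png

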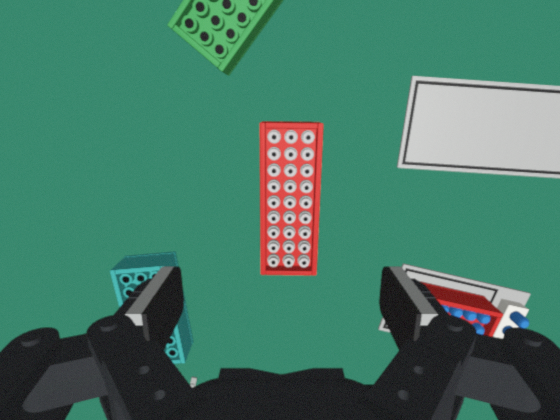

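The steel carrier stands alone at (291,198): 148.1 x 56.2 mm at (438.4, -10.7), turned about -79.6°, with 27 barrels.

```bash
python3 - <<'E'
from h import *
to(.4384,-.0107,.07,10.4)
E
```

```text
pos [ 4.287e-01 -2.000e-04  1.959e-01] ang 11.24 shift tool xyz now [0.0078 0.0123 0.1259]
turn 0.0147 shift after turn [0.0079 0.0122 0.1259]
```

Request:
send_rows(
  increments=[
    [1,0.0079,0.0122,0.025,0.0147],
    [1,0,0,0.05,0],
    [1,0,0,0.035,0],
    [1,0,0,0.01,0],
    [1,0,0,0,0],
    [1,0,0,0,0],
  ],
)

```text
clock: 30.05
position: [0.4407, -0.0107, 0.0785]
ee_rot: [0.0, 0.996, 0.09, 0.001]
contact_force: [0.0, -0.1, 0.2]
width: 0.0855
```

```bash
python3 - <<'E'
from h import *
im,c=look('w24')
redtop(im,c,(190,60,370,364),.036)
to(.4384,-.0107,.0055,10.4)
E
```

```text
red 110 (array([438.1, -10.7]), np.float32(148.3), np.float32(56.3), np.float32(-79.47)) [224 105] [328 341]
red 150 (array([438.1, -11. ]), np.float32(147.8), np.float32(56.1), np.float32(-79.47)) [224 106] [328 341]
red 200 (array([451.1, -81.2]), np.float32(44.0), np.float32(3.1), np.float32(10.27)) [244 336] [311 340]
red 200 (array([412.8, -15.4]), np.float32(146.3), np.float32(4.0), np.float32(-79.47)) [224 107] [241 340]
red 200 (array([463.1,  -6. ]), np.float32(146.9), np.float32(3.9), np.float32(-79.47)) [314 106] [327 340]
red 200 (array([436.5,  -4.2]), np.float32(133.9), np.float32(44.8), np.float32(-79.72)) [234 106] [318 323]
pos [ 0.4406 -0.0107  0.0786] ang 10.33 shift tool xyz now [-0.0024 -0.0005  0.0731]
turn -0.0012 shift after turn [-0.0024 -0.0005  0.0731]
```

View pics/w24.png

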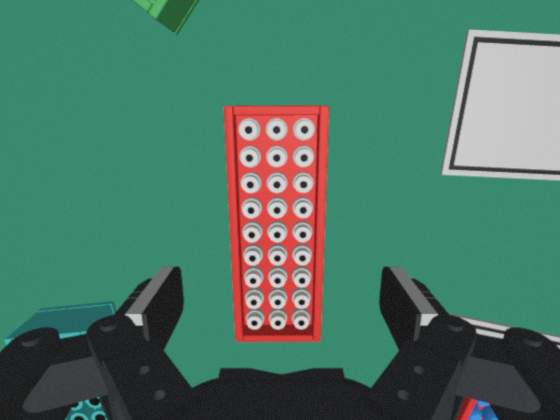

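The steel carrier is confirmed at (438.1, -10.9), turned -79.5°, with the jaws clear on both sides. Descending.

Request:
send_rows(
  increments=[
    [1,-0.0025,0,0.025,-0.0035],
    [1,0,0,0.025,0],
    [1,0,0,0.013,0],
    [1,0,0,0.004,0],
    [1,0,0,0,0],
    [1,0,0,0,0],
  ],
)

```text
clock: 30.85
position: [0.4376, -0.0111, 0.0109]
ee_rot: [0.0, 0.996, 0.092, 0.001]
contact_force: [0.2, -0.4, -0.1]
width: 0.0855
```

```bash
python3 - <<'E'
from h import *
to(.4381,-.0109,.0055,10.5)
E
```

```text
pos [ 0.4376 -0.0111  0.0109] ang 10.52 shift tool xyz now [ 0.0005 -0.0001  0.0054]
turn 0.0003 shift after turn [ 0.0005 -0.0001  0.0054]
```

Request:
send_rows(
  increments=[
    [0.9,0.0004,0,0.005,0],
    [0.75,0,0,0,0],
    [0.6,0,0,0,0],
    [0.4,0,0,0,0],
    [0.3,0,0,0,0],
    [0.3,0,0,0,0],
  ],
  squeeze=90,
)

```text
clock: 31.6
position: [0.4377, -0.0108, 0.0058]
ee_rot: [0.0, 0.996, 0.092, 0.0]
contact_force: [-1.4, 0.1, 5.7]
width: 0.0546
```

```bash
python3 - <<'E'
from h import *
to(.6216,.093,.11,97.7)
E
```

```text
pos [ 0.4377 -0.0108  0.0058] ang 10.51 shift tool xyz now [ 0.1999 -0.0685 -0.104 ]
turn -1.5218 shift after turn [ 0.0783  0.1963 -0.104 ]
```

Gripped at 54.6 mm. I'll lift and carry to the steel place.

Request:
send_rows(
  increments=[
    [0.3,0,0,-0.006,0],
    [0.3,0,0,-0.018,0],
    [0.3,0,0,-0.035,0],
    [0.3,0,0,-0.035,0],
    [0.3,0.016,-0.0055,-0.01,0],
    [0.3,0.036,-0.0123,0,0],
    [0.3,0.042,-0.0144,0,0],
    [0.3,0.042,-0.0144,0,0],
  ],
)

```text
clock: 32.6
position: [0.5627, 0.0604, 0.1087]
ee_rot: [0.0, 0.996, 0.092, -0.001]
contact_force: [0.3, 0.4, -5.5]
width: 0.0546
```

Request:
send_rows(
  increments=[
    [0.3,0.036,-0.0123,0,0],
    [0.3,0.022,-0.0075,0,-0.06],
    [0.3,0,0,0,-0.14],
    [0.3,0,0,0,-0.18],
    [0.3,0,0,0,-0.18],
    [0.3,0,0,0,-0.18],
    [0.3,0,0,0,-0.18],
    [0.3,0,0,0,-0.18],
  ],
)

```text
clock: 33.6
position: [0.6148, 0.0897, 0.1082]
ee_rot: [-0.001, 0.799, 0.601, -0.001]
contact_force: [-0.3, 0.4, -3.9]
width: 0.0543
```

Request:
send_rows(
  increments=[
    [0.3,0,0,0,-0.18],
    [0.3,0,0,0,-0.15],
    [0.3,0,0,0,-0.09],
    [0.3,0,0,0,0],
    [0.3,0,0,0,0],
  ],
)

```text
clock: 34.22
position: [0.6154, 0.0897, 0.1087]
ee_rot: [-0.0, 0.659, 0.752, -0.0]
contact_force: [0.2, 0.1, -4.9]
width: 0.0546
```

```bash
python3 - <<'E'
from h import *
im,c=look('w25')
to(.6216,.093,.035,97.7)
E
```

```text
pos [0.6156 0.0898 0.1089] ang 97.54 shift tool xyz now [0.0024 0.0065 0.0739]
turn -0.0027 shift after turn [0.0024 0.0065 0.0739]
```

View pics/w25.png

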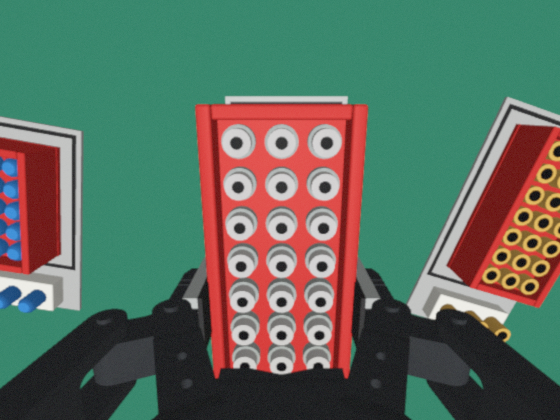

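The steel carrier is level over its place; the plate's near edge shows at row 100, columns 226–348.

Request:
send_rows(
  increments=[
    [0.3,0.0024,0.0065,0.01,-0.0027],
    [0.3,0,0,0.025,0],
    [0.3,0,0,0.025,0],
    [0.3,0,0,0.01,0],
    [0.3,0,0,0.004,0],
    [0.3,0,0,0,0],
    [0.3,0,0,0,0],
  ],
)

```text
clock: 35.15
position: [0.6229, 0.0931, 0.0363]
ee_rot: [0.001, 0.658, 0.753, 0.001]
contact_force: [0.9, 0.9, -3.5]
width: 0.0543
```

```bash
python3 - <<'E'
from h import *
im,c=look('w26')
to(.6216,.093,.0088,97.7)
try: outl(im,c,(180,55,390,103),7.7,167,74)
except Exception as e: print(e)
cv2.imwrite('pics/w26c.png',cv2.resize(im[50:180,160:400,::-1],None,fx=3,fy=3))
E
```

```text
pos [0.6228 0.0931 0.0362] ang 97.76 shift tool xyz now [ 0.0001 -0.0012  0.0274]
turn 0.001 shift after turn [ 0.0001 -0.0012  0.0274]
near 544.4 width 76.37 edge tilt deg -0.07 centre [620.94  93.68]
```

View pics/w26c.png

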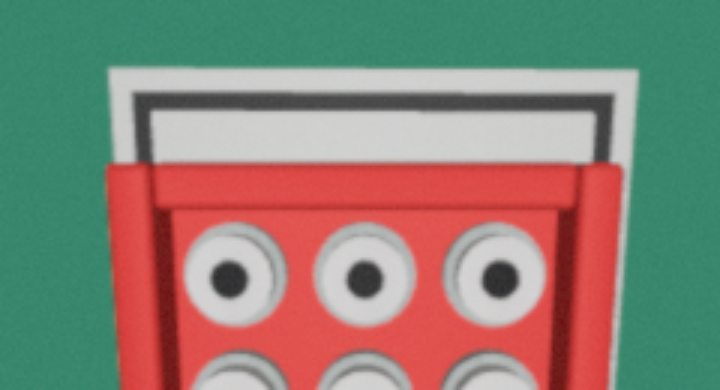

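Request:
send_rows(
  increments=[
    [0.3,0.0011,-0.0012,0.012,0],
    [0.3,0,0,0.008,0],
    [0.3,0,0,0.002,0],
    [0.3,0,0,0,0],
    [0.3,0,0,0,0],
    [0.3,0,0,0,0],
  ],
)

```text
clock: 35.95
position: [0.621, 0.094, 0.0136]
ee_rot: [0.0, 0.658, 0.753, 0.0]
contact_force: [0.5, 0.0, -4.2]
width: 0.0543
```

```bash
python3 - <<'E'
from h import *
im,c=look('w27')
to(.6215,.0941,.0088,97.7)
try: outl(im,c,(180,40,390,100),7.7,168,74)
except Exception as e: print(e)
cv2.imwrite('pics/w27c.png',cv2.resize(im[50:180,160:400,::-1],None,fx=3,fy=3))
E
```

```text
pos [0.6209 0.094  0.0136] ang 97.76 shift tool xyz now [0.     0.0006 0.0048]
turn 0.001 shift after turn [0.     0.0006 0.0048]
near 544.41 width nan edge tilt deg -0.08 centre [nan nan]
  return _methods._mean(a, axis=axis, dtype=dtype,
  ret = ret.dtype.type(ret / rcount)
```

View pics/w27c.png

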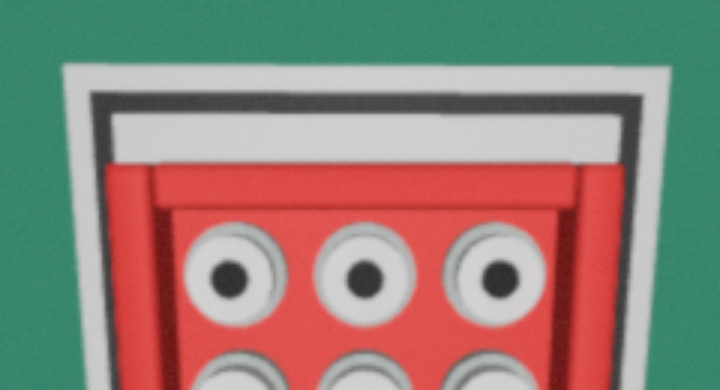

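The carrier is centred sideways to within half a millimetre (outline mid 366, carrier mid 364 in the crop). Setting it down.

Request:
send_rows(
  increments=[
    [0.3,0.0002,0.0005,0.0025,0],
    [0.3,0,0,0.0015,0],
    [0.3,0,0,0.001,0],
    [0.3,0,0,0.0005,0],
    [0.3,0,0,0,0],
  ],
)

```text
clock: 36.62
position: [0.6211, 0.0942, 0.0088]
ee_rot: [0.0, 0.658, 0.753, 0.0]
contact_force: [-3.2, 0.1, 5.5]
width: 0.0546
```

Request:
send_rows(
  increments=[
    [0.7,0,0,0,0],
    [0.8,0,0,0,0],
    [1,0,0,0,0],
    [1,0,0,-0.02,0],
    [1,0,0,-0.06,0],
    [1,0,0,-0.06,0],
    [1,0,-0.05,-0.05,0],
    [1,0,0,0,0],
  ],
)

```text
clock: 37.62
position: [0.5773, 0.0883, 0.1964]
ee_rot: [0.003, 0.658, 0.753, 0.002]
contact_force: [1.0, 0.3, -0.0]
width: 0.0856
```

```bash
python3 - <<'E'
from h import *
im,c=look('w28')
redtop(im,c,(225,120,330,300),.039,(150,))
E
```

```text
red 150 (array([618.4,  93.1]), np.float32(143.8), np.float32(55.0), np.float32(7.82)) [251 158] [311 299]
```

View pics/w28.png

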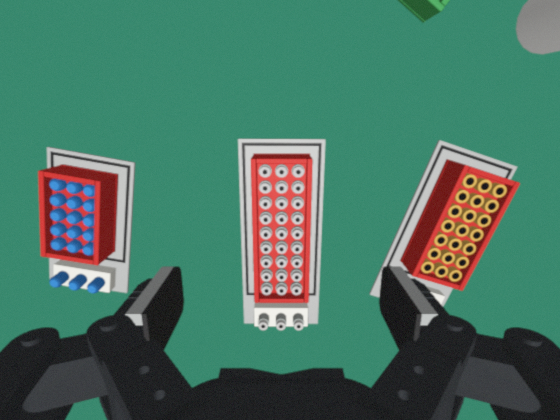

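All three look right. I'll withdraw the arm for a final check from the fixed cameras.

Request:
send_rows(
  increments=[
    [1,0,-0.05,-0.02,0],
    [1,0,-0.055,-0.02,0],
    [1,0,-0.055,-0.02,0],
    [1,0,-0.055,0,0],
    [1,0,-0.03,0,0],
    [1,0,0,0,0],
    [1,0,0,0,0],
  ],
)

```text
clock: 38.55
position: [0.336, 0.0552, 0.2515]
ee_rot: [-0.0, 0.658, 0.753, 0.0]
contact_force: [0.7, 0.8, 0.3]
width: 0.0855
```

```bash
python3 - <<'E'
from h import *
im,c=look('t9','top')
look('s9','side')
print(np.array(manip.get_state()['position']))
r,g,b=[im[:,:,i].astype(int) for i in range(3)]
for n,roi in dict(brass=(155,120,210,200),steel=(225,105,275,195),caps=(305,115,355,178),emp=(372,138,420,190)).items():
    print(n); redtop(im,c,roi,.039,(130,))
im2=cv2.resize(im[100:205,145:425,::-1],None,fx=2.8,fy=2.8,interpolation=cv2.INTER_CUBIC);cv2.imwrite('pics/t9c.png',im2)
E
```

```text
[0.33610816 0.05521248 0.2515363 ]
brass
red 130 (array([590.9, 264.3]), np.float32(122.3), np.float32(56.1), np.float32(-9.72)) [160 140] [192 190]
steel
red 130 (array([618.4,  92.3]), np.float32(148.4), np.float32(55.4), np.float32(7.81)) [233 124] [262 185]
caps
red 130 (array([ 627.9, -106.7]), np.float32(91.4), np.float32(55.3), np.float32(-2.58)) [318 132] [342 168]
emp
red 130 (array([ 603.1, -269.4]), np.float32(86.7), np.float32(57.7), np.float32(10.36)) [384 141] [414 179]
```

View pics/t9c.png

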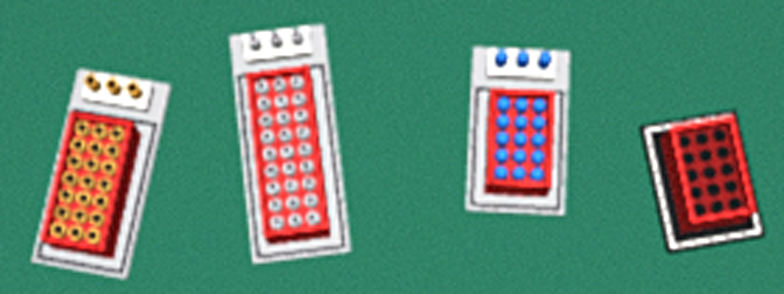

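View pics/s9.png

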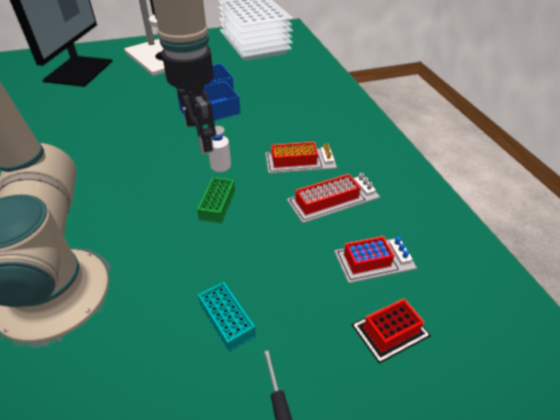

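```bash
python3 - <<'E'
from h import *
im=cv2.imread('pics/w28.png')[:,:,::-1];c=np.load('pics/w28.npy',allow_pickle=True).item()
redtop(im,c,(225,120,330,315),.039,(150,))
redtop(im,c,(225,120,330,315),.039,(110,))
outl(im,c,(236,136,330,157),7.8,168,74)
cv2.imwrite('pics/w28c.png',cv2.resize(im[130:335,225:340,::-1],None,fx=2.9,fy=2.9,interpolation=cv2.INTER_CUBIC))
E
```

```text
red 150 (array([620.1,  93.3]), np.float32(147.3), np.float32(55.0), np.float32(7.82)) [251 158] [311 302]
red 110 (array([618.3,  93. ]), np.float32(150.8), np.float32(56.9), np.float32(7.87)) [251 154] [311 302]
near 544.76 width 76.44 edge tilt deg 1.14 centre [621.79  93.76]
```

View pics/w28c.png

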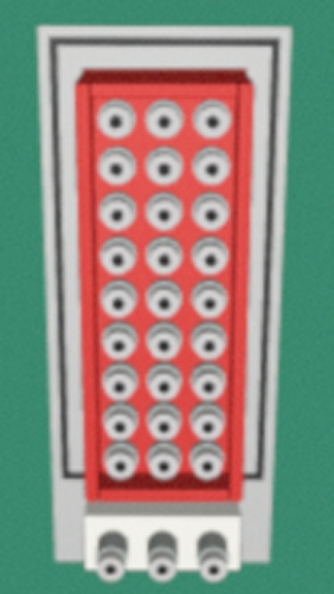

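The steel carrier is at (620.1, 93.3), turned 7.8°, against a place centre of about (621.5, 93.7). All checks are good, so I'm handing in.

```bash
python3 - <<'E'
from rig import manip
print(manip.sign_off())
E
```

```text
the job is handed in; nothing more can be done
None
```

The job is handed in, finished at about 39 s of the 109 s allowed. I moved the empty carrier from the cap place to the black place. Then I took the stack apart top-down, setting the caps, brass and steel carriers each on its matching place. Every carrier touched down at about 5–6 N before I opened the gripper.

Last checks, measured from the wrist camera after release (positions in mm):

| Carrier | Centre and angle | Place centre and angle | Offset |
|---|---|---|---|
| Empty | (603.8, -269.0), 10.3° | (603.8, -269.4), 10.3° | 0.4 mm |
| Caps | (631.3, -107.5), -2.4° | (632.6, -107.5), -2.5° | 1.3 mm |
| Brass | (592.4, 265.1), -9.8° | (593.5, 265.7), -9.8° | 1.3 mm |
| Steel | (620.1, 93.3), 7.8° | (621.5, 93.7), 7.7° | 1.5 mm |

- **Contents and bystanders:** The wrist, top and side pictures show every part still in its carrier. The bottle, the screwdriver and the two look-alikes show no sign of having been moved.
- **Disagreements:** Views of the same place from different distances differed by up to about 3 mm. I used the closest views when setting down. The final top-view red outlines read up to 4 mm short in x for three of the carriers. I put that down to the masks including visible side walls and did not count it as a placing error.

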